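# Sniff a vacuum filter's clamped joint for leaks

## Task

The inlet filter has just been clamped onto the vacuum pump and its joint must be checked for leaks. Take the leak-detector probe out of its charging stand and pass the end of its nose slowly (about 20 mm a second) along the joint line at the filter's foot, within 5 mm of the line and hardly touching, along the stretch on the side away from the motor, from the claw clamp nearer the robot to the next one; the canister juts out above, so lean the probe outward to stay clear of it. Then put the probe back fully home in its stand, upright, without disturbing the other things on the bench.

Things in the scene. Friction and masses are not known exactly. Their poses are not given: they have to be found in the camera images.
- pump: Vacuum pump set, heavy and fixed, with an upright round steel filter. Origin on the bench below the filter's axis, z up; a duct, pump block and black motor extend from there to its +y. Round grey base flange: radius 108 mm, flat top 75 mm above the bench. On it stands the filter's foot flange: radius 80 mm, 12 mm thick. The joint is the circle where the two meet.
- joint_centre (a point): Centre of the joint circle (radius 80 mm), on the filter's axis 75 mm above the bench; axes as the pump's. The stretch to be checked faces its -y, away from the motor. The joint is an inside corner: flat base flange below, the foot flange's upright edge inside; a thin dark seal line shows in it. The neck above the foot flange has a radius of 66 mm.
- canister_bottom (a point): Centre of the underside of the filter's steel canister, 150 mm above the bench on the filter's axis. The canister reaches up to 288 mm above the bench, radius 105 mm (lid 109 mm, its three latches 114 mm), so it overhangs the joint by 25 mm, 75 mm above it. Pump block and motor, to 495 mm from this axis, are up to 164 mm wide and 216 mm high.
- claw_start (a point): Claw clamp at the start of the stretch, the one nearer the robot: a small aluminium block 21 mm wide with a screw, lying radially from 72 to 103 mm from the filter's axis and standing 32 mm above the base flange. This point: its middle at 90 mm radius, at the base flange's top. Four such clamps, 90 degrees apart, hold the foot flange.
- claw_end (a point): The same for the claw clamp at the end of the stretch, 90 degrees farther round (anticlockwise from above) than claw_start.
- seam_0 (a point): Start of the stretch: the point on the joint line 6 mm from the side of claw_start. seam_0 to seam_5 lie on the joint circle (radius 80 mm about joint_centre), 13.2 degrees or 18.4 mm apart; seen from above, seam_i is at -123 + 13.2 i degrees from the pump's x axis, anticlockwise positive.
- seam_1 (a point): Point 1 on the joint line, 18 mm along it from seam_0.
- seam_2 (a point): Point 2 on the joint line, 37 mm along it from seam_0.
- seam_3 (a point): Point 3 on the joint line, 55 mm along it from seam_0.
- seam_4 (a point): Point 4 on the joint line, 74 mm along it from seam_0.
- seam_5 (a point): End of the stretch: the point on the joint line 6 mm from the side of claw_end, 92 mm along from seam_0.
- probe: Cordless leak-detector probe, a straight round wand 166 mm long, 0.16 to 0.29 kg, loose. Origin at the end of its nose, z from there along its axis to the handle; its turn about z does not matter. Nose end 6 mm across for 12 mm, steel tube 9 mm across to 78 mm, cone to 92 mm, then a straight grey handle 28 mm across up to 166 mm, with a black collar from 100 to 107 mm.
- probe_collar (a point): Centre of the underside of the probe's black collar (38 mm across, 7 mm thick), on its axis 100 mm from the nose end; axes as the probe's. Grip the handle above the collar: TCP about 134 mm from the nose end. At the start the probe hangs nose down in the stand, the collar resting on the stand's mouth.
- stand_mouth (a point): Centre of the mouth of the charging stand, 115 mm above the bench. The stand is fixed: a black foot 110 x 100 mm, 16 mm high, with a raised panel on one side (41 mm high), and an upright tube, 50 mm outer and 35 mm inner diameter, open at the top and over 100 mm deep. With the probe fully home its collar rests flat on the mouth.
- bottle: Red threadlocker bottle, loose, upright, 44 x 28 mm, 135 mm high to its pointed cap; origin under its centre. Leave alone.
- cover: Black square cover plate, loose, flat, 100 x 100 x 8 mm; origin under its centre. Leave alone.
- cartridge: Upright pleated filter cartridge, loose, 80 mm diameter, 90 mm high; origin under its centre. Leave alone.
Things that resemble listed ones, but are neither listed nor needed, are in the scene too. Of the things like the probe, leave any that is yellow; of the rest the larger one is meant.

How it is judged:
By the outcome, as a careful person would: the job done as asked, in the order asked, and still so for the second after the job is handed in, with the robot touching nothing.
It also fails if it takes over 54 s, if anything falls off the work surface, if the arm or the gripper's body presses on something with over 40 N, if the wrist force passes 120 N, or if a joint passes its speed limit or range.

## Robot

A 6-joint arm with a two-finger parallel gripper is mounted at the origin on the work surface. World frame = base frame: x ahead of the robot, y to its left, z up, the work surface at z = 0. Lengths are in m, angles in rad, forces in N, time in s.
With the tool pointing down it reaches from about 0.35 to 0.85 m from the base axis. Payload 8.1 kg.
Tool frame: the origin (TCP) lies between the finger pads, 19 mm behind the fingertips; this is the grasp point; z points along the fingers, y is the line along which they close (so a half turn about z gives the same grasp; the last joint's range is limited). The gripper opens to 93 mm and grips with 3 to 60 N. Pads are 15 mm wide; open, the fingers measure 128 mm over their backs; the gripper's body (75 mm by 188 mm) begins 65 mm behind the grasp point.
Start: joints at [1.152, 0.13, 1.488, -0, 1.523, -0.085], TCP at [0.197, 0.567, 0.237] pointing down, gripper open.
Joint ranges: [-2.96, 2.96], [-0.89, 2.26], [0.02, 2.5], [-1.34, 4.48], [0, 2.73], [-2.66, 2.66]. Speed limits (rad/s): [2.39, 2.39, 2.79, 3.14, 3.14, 3.14].

## Interface

Orientations are given as a rotation vector (axis times angle).
In Python, from plant import telemetry, viewer, order gives the robot as it stands.
- The arm moves only by the tool send_rows, never from a script. Its argument "plan" is a list that holds one entry, the list of rows, each a list of 5 numbers: the closure, from -1 (fully open) to 1 (shut), then the shift along the world's x, y, z normalised to -1 to 1, where 1 is 0.2 m, then the turn about the world's z normalised to -1 to 1, where 1 is 60 degrees. A call has 1 to 20 rows; each row is the pose to reach, as a shift and turn from the pose commanded when the call began; what a row does not reach only later rows make up. A row lasts 1/12 s, in which the tool goes at most 41.7 mm and 7.16 degrees, less where a joint would pass 70% of its speed; a pose out of reach is approached as far as the arm can. A call with a number of a shift or a turn outside -1 to 1 is refused whole. A call with a gripper value outside its range is refused whole. The fingers move at their own pace and stop on an object; "force" is the grip in N (left out, the last holds). Time passes only in rows, so rows that repeat a pose let the fingers close. It gives the time, the measured TCP pose, the force, the opening and the grip force at its end, in the units of the state.
- telemetry.read_state(): the state, without advancing time (a new reading comes with each control period).
- viewer.read_camera(name): name is "scene" or "top" or "wrist"; returns (picture, depth): 420x560x3 uint8, blue, green, red; 420x560 float32, m along the optical axis (not along the pixel's ray), 0 where there is no reading.
- viewer.calibration(name): a dict with "camera_matrix" (3x3 intrinsics, pixels), "extrinsics" (4x4, takes a point from camera to world coordinates); the wrist camera has in their place "hand_eye" (4x4, takes a point from camera to tool coordinates, whose origin is the TCP and whose axes are the flange's). Camera axes: x right, y up, looking along -z (the intrinsics and any distortion apply to the point x, -y, -z); pixel columns grow to the right and rows downward; lengths in m; the calibration is good to about 2 mm. A picture is of the moment at which its call begins: read the wrist's pose just before it. calibration takes no time and is no camera call.
- order.close_job(): hands the job in; it is judged then, once.
The state is a dict: "t": time; "q": joint angles; "dq": joint speeds; "joint_torque": joint torques, N m; "tool_pos": TCP position; "orientation": TCP orientation; "force": force on the tool from outside, world axes, zero at the start; "wrist_torque": the same for the moment, N m; "opening": finger opening in m; "gripper_force": force on a finger pad.
Only numpy, scipy, OpenCV 4.12 (cv2) and the standard library are available. Lean on these libraries where they do the work, as an engineer would, in place of code of your own. Each camera call takes 0.05 s, during which the arm holds its last target. There are 200 camera calls.

## Working session

There is one attempt and no reset: what is moved stays moved. The work goes in short steps, Python scripts to look and compute and a tool call to move; the robot and the scene stay as the last step left them, time stands still between calls to the robot, and variables do not carry over. Pictures are saved under pics/ and viewed, at most 12 in all, crops included, and the job is handed in when it is done.

Besides the shell and the picture viewer there is one more tool, called after "Call:" by a JSON object that holds its "op" and its "data", one argument or row to a line. send_rows: Moves the arm, as the interface text tells. Scaled input: -1 to 1 covers 0.2 m each way for a shift and 60 degrees each way for a turn. Its arguments: {"type":"object","properties":{"plan":{"type":"array"},"force":{"type":"number"}},"required":["plan"]}

```bash
mkdir -p pics; ls; cat > h.py <<'E'
import numpy as np, cv2
from plant import telemetry, viewer, order
from scipy.spatial.transform import Rotation as R
def shot(n):
    s=telemetry.read_state(); im,d=viewer.read_camera(n); c=viewer.calibration(n)
    if n=="wrist":
        T=np.eye(4);T[:3,:3]=R.from_rotvec(s["orientation"]).as_matrix();T[:3,3]=s["tool_pos"];E=T@np.array(c["hand_eye"])
    else: E=np.array(c["extrinsics"])
    return im,d,np.array(c["camera_matrix"]),E,c
def ray(K,E,u,v):
    d=np.array([(u-K[0,2])/K[0,0],-(v-K[1,2])/K[1,1],-1.]); return E[:3,3],E[:3,:3]@d
def onplane(K,E,u,v,z):
    o,d=ray(K,E,u,v); return o+d*(z-o[2])/d[2]
def proj(K,E,p):
    q=E[:3,:3].T@(np.asarray(p)-E[:3,3]); q=q*[1,-1,-1]; return (K@(q/q[2]))[:2]
def cloud(d,K,E):
    v,u=np.mgrid[:d.shape[0],:d.shape[1]]
    P=np.stack([(u-K[0,2])/K[0,0]*d,-(v-K[1,2])/K[1,1]*d,-d],-1)@E[:3,:3].T+E[:3,3]; P[d==0]=np.nan; return P
E
python3 - <<'E'
from h import *
for n in("scene","top","wrist"):
    im,d,K,E,c=shot(n); cv2.imwrite(f"pics/{n}0.png",im); np.savez(f"{n}0.npz",im=im,d=d,K=K,E=E); print(n,c.keys(),{k:v for k,v in c.items() if 'dist' in k},E.round(3).tolist(),K.round(1).tolist())
print(telemetry.read_state())
ims=[cv2.imread(f"pics/{n}0.png") for n in("scene","top")]
E
```

```text
pics
scene dict_keys(['camera_matrix', 'extrinsics']) {} [[0.438, -0.561, 0.703, 1.216], [0.899, 0.262, -0.35, -0.364], [0.012, 0.785, 0.619, 0.677], [0.0, 0.0, 0.0, 1.0]] [[471.6, 0.0, 273.1], [0.0, 471.6, 208.8], [0.0, 0.0, 1.0]]
top dict_keys(['camera_matrix', 'extrinsics']) {} [[0.021, 0.998, -0.055, 0.49], [-1.0, 0.022, 0.007, -0.016], [0.008, 0.055, 0.998, 0.942], [0.0, 0.0, 0.0, 1.0]] [[379.5, 0.0, 276.0], [0.0, 379.5, 210.6], [0.0, 0.0, 1.0]]
wrist dict_keys(['camera_matrix', 'hand_eye']) {} [[0.328, -0.907, -0.264, 0.123], [0.945, 0.315, 0.093, 0.592], [-0.002, -0.28, 0.96, 0.384], [0.0, 0.0, 0.0, 1.0]] [[345.5, 0.0, 279.2], [0.0, 345.5, 206.4], [0.0, 0.0, 1.0]]
{'t': 0.15, 'q': array([ 1.15155989e+00,  1.30993186e-01,  1.48899661e+00,  4.26521180e-06,
        1.52300342e+00, -8.53673596e-02]), 'dq': array([-5.90227066e-04, -1.42774141e-03, -2.84297805e-03, -2.25082268e-04,
       -1.39366844e-03,  3.28716276e-05]), 'joint_torque': array([ 8.81706037e-04, -5.60477936e+01, -4.92334235e+01,  7.68348807e-02,
        3.06460960e-02, -7.26076291e-05]), 'tool_pos': array([0.19641633, 0.56651705, 0.23664298]), 'orientation': array([-5.21949353e-01, -3.09757101e+00,  2.12843191e-03]), 'force': array([-0.36034552, -0.67543561, -0.15037296]), 'wrist_torque': array([0.0056747 , 0.02073445, 0.03761898]), 'gripper_force': 0.0, 'opening': 0.09303142022774742}
```

View pics/scene0.png

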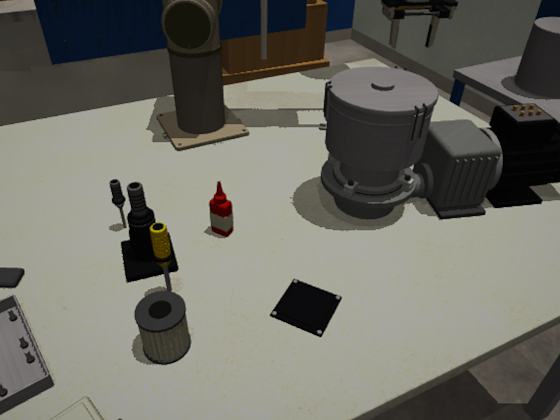

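View pics/top0.png

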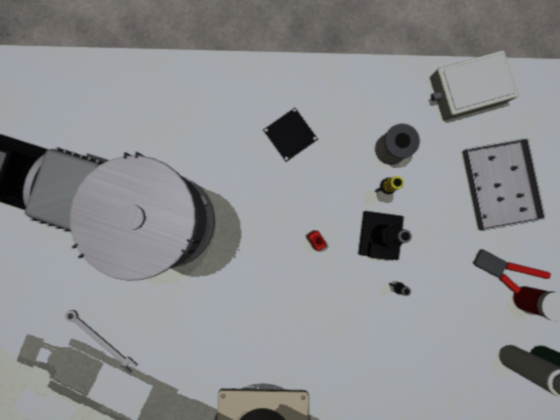

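Scene: the probe is in the stand at scene (140,210) / top (400,237). The look-alikes are the yellow one at scene (160,245) / top (393,184), and a small black one at scene (118,195) / top (400,289). The larger, non-yellow one is in the black stand. The filter lid is at top (137,217), with the motor to the left (+y).

```bash
python3 - <<'E'
from h import *
from scipy.optimize import least_squares
D={n:np.load(n+"0.npz") for n in("scene","top")}
C={n:cloud(D[n]["d"],D[n]["K"],D[n]["E"]) for n in D}
def fit(P): 
    r=least_squares(lambda a:np.hypot(P[:,0]-a[0],P[:,1]-a[1])-a[2],[*np.mean(P[:,:2],0),.1],loss='soft_l1',f_scale=.003); return r.x.round(4),np.std(r.fun).round(4)
print("top lid centre est",onplane(D["top"]["K"],D["top"]["E"],137,217,.29), "probe top",onplane(D["top"]["K"],D["top"]["E"],404,237,.18))
for n in C:
    P=C[n].reshape(-1,3);P=P[~np.isnan(P[:,0])]
    t=P[abs(P[:,2])<.02];print(n,"bench z",np.median(t[:,2]))
    f=P[(np.hypot(P[:,0]-.47,P[:,1]-.25)<.16)]
    for a,b in((.16,.2),(.2,.25),(.25,.28)):
        q=f[(f[:,2]>a)&(f[:,2]<b)&(f[:,1]<.25)]
        if len(q)>50: print(" canister side",a,b,len(q),fit(q))
    l=f[(f[:,2]>.27)&(f[:,2]<.31)]; print(" lid",len(l),np.median(l[:,2]),l[:,:2].min(0),l[:,:2].max(0),l[:,:2].mean(0))
    g=P[(abs(P[:,0]-.45)<.15)&(abs(P[:,1]+.28)<.18)&(P[:,2]>.03)]
    u=g[(g[:,2]>.12)]; print(" tall",len(u))
    lab=cv2.partition(u[:,:2].astype('f4').tolist(),lambda a,b:0)[0] if 0 else None
    for lo in(.05,.09,.12,.15,.17):
        q=g[(g[:,2]>lo)&(g[:,2]<lo+.03)]
        H,x,y=np.histogram2d(q[:,0],q[:,1],bins=[30,36],range=[[.3,.6],[-.46,-.1]])
        k,L,S,ce=cv2.connectedComponentsWithStats((H>0).astype('u1'))
        print("  z",lo,[(round(.3+c[1]*.01+.005,3),round(-.46+c[0]*.01+.005,3),int(s[4])) for c,s in zip(ce[1:],S[1:]) if s[4]>1])
# motor dir
P=C["top"].reshape(-1,3);q=P[(P[:,2]>.1)&(P[:,1]>.3)&(P[:,2]<.23)&(P[:,0]>.35)&(P[:,0]<.75)]
print("block",q.min(0),q.max(0))
E
```

```text
top lid centre est [0.51008453 0.21677632 0.29      ] probe top [ 0.48482822 -0.28012655  0.18      ]
scene bench z 0.001667218696516204
 canister side 0.16 0.2 1518 (array([0.5101, 0.229 , 0.1043]), np.float64(0.0013))
 canister side 0.2 0.25 2163 (array([0.506 , 0.2347, 0.1108]), np.float64(0.002))
 canister side 0.25 0.28 1392 (array([0.5034, 0.2385, 0.1159]), np.float64(0.0023))
 lid 4706 0.2892776656264471 [0.40508236 0.11876377] [0.62613001 0.33826281] [0.53016093 0.21377391]
 tall 776
  z 0.05 [(np.float64(0.375), np.float64(-0.303), 9), (np.float64(0.484), np.float64(-0.121), 9), (np.float64(0.504), np.float64(-0.292), 10), (np.float64(0.595), np.float64(-0.27), 2)]
  z 0.09 [(np.float64(0.373), np.float64(-0.305), 6), (np.float64(0.497), np.float64(-0.281), 23), (np.float64(0.476), np.float64(-0.115), 8), (np.float64(0.59), np.float64(-0.285), 2)]
  z 0.12 [(np.float64(0.372), np.float64(-0.305), 7), (np.float64(0.493), np.float64(-0.28), 12), (np.float64(0.475), np.float64(-0.12), 2)]
  z 0.15 [(np.float64(0.495), np.float64(-0.28), 8), (np.float64(0.591), np.float64(-0.268
[... 539 characters left out ...]
.304), 8), (np.float64(0.47), np.float64(-0.117), 11), (np.float64(0.49), np.float64(-0.263), 10)]
  z 0.09 [(np.float64(0.368), np.float64(-0.305), 7), (np.float64(0.49), np.float64(-0.272), 20), (np.float64(0.475), np.float64(-0.115), 9), (np.float64(0.585), np.float64(-0.267), 6)]
  z 0.12 [(np.float64(0.37), np.float64(-0.305), 6), (np.float64(0.488), np.float64(-0.274), 10), (np.float64(0.472), np.float64(-0.118), 3), (np.float64(0.588), np.float64(-0.262), 4)]
  z 0.15 [(np.float64(0.489), np.float64(-0.279), 13), (np.float64(0.591), np.float64(-0.268), 7)]
  z 0.17 [(np.float64(0.489), np.float64(-0.279), 13)]
block [0.48400415 0.34995012 0.10822444] [0.6902635  0.59087545 0.20799346]
```

Call:
{"op": "send_rows", "data": {
  "plan": [
    [[-1, 0, 0, 0.95, -0.5], [-1, 0, 0, 0.95, -0.7], [-1, 0, 0, 0.95, -0.8], [-1, 0, 0, 0.95, -0.9], [-1, 0.1, -0.3, 0.95, -1], [-1, 0.2, -0.6, 0.95, -1], [-1, 0.3, -1, 0.95, -1], [-1, 0.3, -1, 0.95, -1], [-1, 0.3, -1, 0.95, -1], [-1, 0.3, -1, 0.95, -1]]
  ]
}}

```text
t: 0.98
tool_pos: [0.2579, 0.3624, 0.4286]
orientation: [2.008, 2.413, 0.002]
force: [-0.2, -1.0, 0.5]
opening: 0.0925
gripper_force: 0.0
```

Call:
{"op": "send_rows", "data": {
  "plan": [
    [[-1, 0.3, -1, 0, -1], [-1, 0.3, -1, 0, -1], [-1, 0.3, -1, 0, -1], [-1, 0.3, -1, 0, -1], [-1, 0.3, -1, 0, -1], [-1, 0.3, -1, 0, -1], [-1, 0.3, -1, 0, -1], [-1, 0.3, -1, 0, -1], [-1, 0.3, -1, 0, -1]]
  ]
}}

```text
t: 1.73
tool_pos: [0.3168, 0.1664, 0.4273]
orientation: [-2.949, -1.084, 0.0]
force: [-0.7, 0.6, -0.8]
opening: 0.0929
gripper_force: 0.0
```

Call:
{"op": "send_rows", "data": {
  "plan": [
    [[-1, 0.3, -1, 0, -0.5], [-1, 0.3, -1, 0, -0.5], [-1, 0.3, -1, 0, -0.5], [-1, 0.3, -1, 0, -0.5], [-1, 0.3, -1, -0.2, -0.5], [-1, 0.3, -1, -0.4, -0.5], [-1, 0.3, -1, -0.6, -0.5], [-1, 0.3, -1, -0.85, -0.5], [-1, 0.3, -1, -0.85, -0.5], [-1, 0.3, -1, -0.85, -0.5], [-1, 0.3, -1, -0.85, -0.5]]
  ]
}}

```text
t: 2.65
tool_pos: [0.376, -0.0329, 0.257]
orientation: [-3.127, -0.298, 0.003]
force: [0.3, 0.3, 0.2]
opening: 0.0933
gripper_force: 0.0
```

```bash
python3 - <<'E'
from h import *
im,d,K,E,c=shot("wrist"); cv2.imwrite("pics/w1.png",im); np.savez("w1.npz",im=im,d=d,K=K,E=E); print(E.round(3).tolist(),telemetry.read_state()["q"])
print(proj(K,E,[.51,.227,.15]),proj(K,E,[.489,-.28,.181]))
E
```

```text
[[0.188, 0.942, 0.277, 0.453], [-0.982, 0.181, 0.052, -0.018], [-0.001, -0.281, 0.96, 0.404], [0.0, 0.0, 0.0, 1.0]] [-2.23268403e-01 -5.15198299e-01  2.01434369e+00  6.69149343e-05
  1.64124631e+00  1.15738499e+00]
[-90.33277311 -66.16430982] [698.32190794 127.73813674]
```

View pics/w1.png

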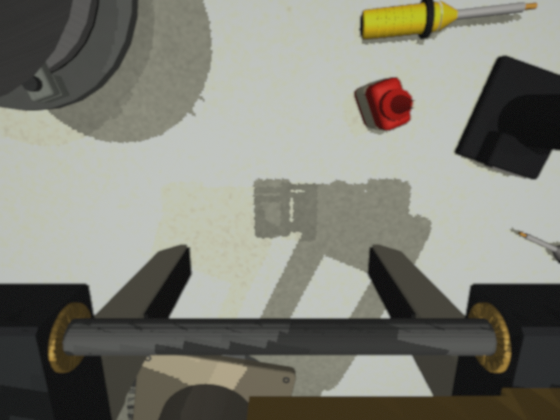

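w1 shows claw_start at (40,88) on the base flange, the bottle at (388,103), the yellow probe at (440,15), the stand at (520,115) and the small black probe's tip at (515,232).

```bash
python3 - <<'E'
from h import *
from scipy.optimize import least_squares
w=np.load("w1.npz");K,E,d,im=w["K"],w["E"],w["d"],w["im"]
P=cloud(d,K,E); Q=P.reshape(-1,3)
def fit(P): 
    r=least_squares(lambda a:np.hypot(P[:,0]-a[0],P[:,1]-a[1])-a[2],[.51,.227,.1],loss='soft_l1',f_scale=.001); return r.x.round(4),np.std(r.fun).round(4)
A=np.array([.51,.227])
r=np.hypot(*(Q[:,:2]-A).T)
b=Q[(r<.12)&(abs(Q[:,2]-.075)<.006)]; print("flange top",len(b),np.median(b[:,2]),"rmax",np.nanmax(np.hypot(*(b[:,:2]-A).T)))
# outer edge of flange pts per angle
an=np.degrees(np.arctan2(b[:,1]-A[1],b[:,0]-A[0]));rr=np.hypot(*(b[:,:2]-A).T)
e=np.array([b[(an>k)&(an<k+3)][np.argmax(rr[(an>k)&(an<k+3)])] for k in range(-160,-60,3) if ((an>k)&(an<k+3)).sum()>5]);print("rim",fit(e))
f=Q[(r<.1)&(abs(Q[:,2]-.087)<.003)];print("foot top",len(f),np.median(f[:,2]) if len(f) else 0)
s=Q[(r<.112)&(r>.09)&(Q[:,2]>.095)&(Q[:,2]<.12)];print("claw",len(s),s.mean(0),np.ptp(s,0),"ang",np.degrees(np.arctan2(*(s.mean(0)[:2]-A)[::-1])))
for (u,v,t) in((390,20,'yellow handle'),(530,6,'yellow tip'),(388,20,''),(40,88,'claw'),(30,80,''),(50,95,'')): print(t,P[v,u].round(3))
for n,p in(("scene",(160,240)),("scene",(167,280)),("top",(393,184)),("top",(380,188))):
    D=np.load(n+"0.npz");print(n,p,cloud(D["d"],D["K"],D["E"])[p[1],p[0]].round(3))
# claws in scene cloud
D=np.load("scene0.npz");S=cloud(D["d"],D["K"],D["E"]);T=S.reshape(-1,3)
r=np.hypot(*(T[:,:2]-A).T);s=T[(r<.115)&(r>.088)&(T[:,2]>.088)&(T[:,2]<.12)];a=np.degrees(np.arctan2(s[:,1]-A[1],s[:,0]-A[0]));print("scene claws",len(s));h,x=np.histogram(a,bins=np.arange(-180,181,5));print([(int(q),int(n)) for q,n in zip(x,h) if n])
b=T[(r<.12)&(abs(T[:,2]-.075)<.008)];print("flange z scene",np.median(b[:,2]))
cv2.imwrite("pics/c1.png",np.hstack([cv2.resize(im[0:150,0:200],None,fx=2,fy=2),cv2.resize(D["im"][140:215,300:440],(400,300)*1 if 0 else (400,300),interpolation=cv2.INTER_CUBIC)]))
E
```

```text
flange top 5242 0.07485503524585657 rmax 0.10778653132964977
rim (array([0.5102, 0.2262, 0.1067]), np.float64(0.0002))
foot top 1382 0.08674647225926896
claw 441 [0.42695074 0.17975541 0.10052299] [0.01950415 0.02154897 0.01335158] ang -150.3655658620155
yellow handle [ 0.551 -0.109  0.029]
yellow tip [ 0.589 -0.239  0.029]
 [ 0.551 -0.107  0.03 ]
claw [0.429 0.179 0.102]
 [0.434 0.184 0.107]
 [0.424 0.174 0.097]
scene (160, 240) [ 0.611 -0.271  0.148]
scene (167, 280) [ 0.604 -0.271  0.046]
top (393, 184) [ 0.593 -0.262  0.167]
top (380, 188) [ 0.592 -0.253  0.103]
scene claws 214
[(-150, 18), (-70, 9), (-65, 40), (-60, 45), (-55, 10), (20, 38), (25, 38), (30, 16)]
flange z scene 0.07632283458223038
```

View pics/c1.png

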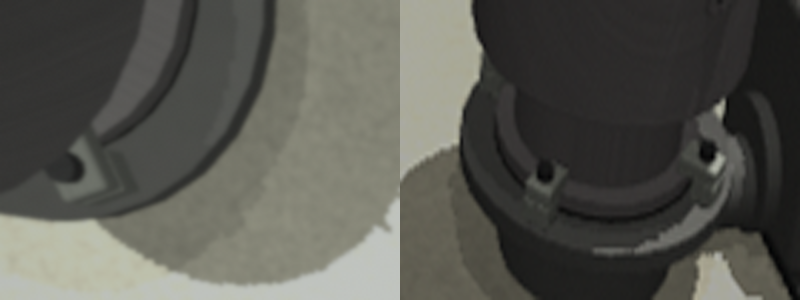

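```bash
python3 - <<'E'
from h import *
for n in("scene","top"):
    im,d,K,E,c=shot(n); np.savez(f"{n}1.npz",im=im,d=d,K=K,E=E);P=cloud(d,K,E)
    hsv=cv2.cvtColor(im,cv2.COLOR_BGR2HSV);m=cv2.inRange(hsv,(20,150,60),(35,255,255))
    k,L,S,ce=cv2.connectedComponentsWithStats(m)
    print(n,[(ce[i].round(),S[i][4],np.nanmedian(P[L==i],0).round(3)) for i in range(1,k) if S[i][4]>30])
    if n=="scene": cv2.imwrite("pics/s1.png",im)
im,d,K,E,c=shot("wrist");print(cloud(d,K,E)[20,390])
E
```

```text
scene [(array([239., 247.]), np.int32(308), array([ 0.561, -0.112,  0.028])), (array([220., 257.]), np.int32(155), array([ 0.573, -0.158,  0.029]))]
top [(array([315., 206.]), np.int32(246), array([ 0.553, -0.117,  0.027])), (array([332., 202.]), np.int32(80), array([ 0.566, -0.157,  0.03 ]))]
[ 0.55514151 -0.11047265  0.03049704]
```

View pics/s1.png

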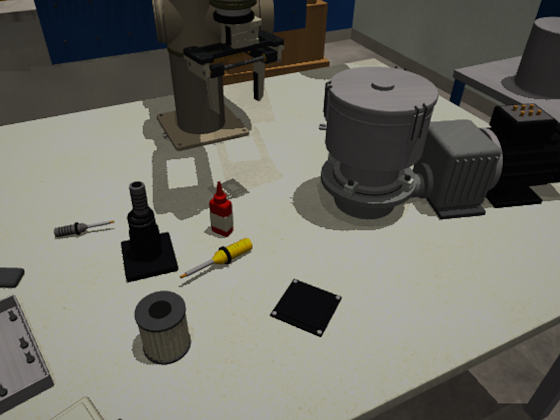

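The two look-alikes, which were balanced on their noses, toppled on their own; the yellow one now lies at (220,257) and the small black one at (85,228). The wanted probe is still upright in the stand at (140,215). Axis is about (0.510, 0.226), flange height 75 mm as stated, pump yaw about -15.4°.

Call:
{"op": "send_rows", "data": {
  "plan": [
    [[-1, 0.2, -0.2, 0.2, 0.2], [-1, 0.3, -0.4, 0.2, 0.4], [-1, 0.4, -0.6, 0.2, 0.6], [-1, 0.5, -0.8, 0.2, 0.8], [-1, 0.55, -1, 0.2, 0.9], [-1, 0.55, -1, 0.2, 0.9], [-1, 0.55, -1, 0.2, 0.9], [-1, 0.55, -1, 0.2, 0.9]]
  ]
}}

```text
t: 3.52
tool_pos: [0.4874, -0.2354, 0.2982]
orientation: [2.647, 1.691, 0.0]
force: [-0.1, 0.5, -0.3]
opening: 0.0929
gripper_force: 0.0
```

Call:
{"op": "send_rows", "data": {
  "plan": [
    [[-1, 0, -0.2, 0, 0], [-1, 0, -0.23, 0, 0], [-1, 0, -0.23, 0, 0], [-1, 0, -0.23, 0, 0]]
  ]
}}

```text
t: 3.85
tool_pos: [0.4869, -0.2793, 0.2983]
orientation: [2.652, 1.683, 0.001]
force: [-0.4, 0.3, 0.5]
opening: 0.093
gripper_force: 0.0
```

```bash
cat > m.py <<'E'
from h import *
from scipy.optimize import least_squares
im,d,K,E,c=shot("wrist"); P=cloud(d,K,E);Q=P.reshape(-1,3)
s=telemetry.read_state();print(s["tool_pos"].round(4),s["q"].round(2),"yaw x",np.degrees(np.arctan2(*R.from_rotvec(s["orientation"]).as_matrix()[[1,0],0])))
E
cat > m2.py <<'E'
from m import *
cv2.imwrite("pics/w2.png",im)
S=Q[np.hypot(Q[:,0]-.489,Q[:,1]+.28)<.06]
def fit(P,r0):
    r=least_squares(lambda a:np.hypot(P[:,0]-a[0],P[:,1]-a[1])-a[2],[.489,-.28,r0],loss='soft_l1',f_scale=.001); return r.x.round(4)
print("top z",np.nanpercentile(S[:,2],99.5)); t=S[S[:,2]>.175];print("handle top",len(t),t.mean(0),np.ptp(t,0))
for a,b in((.03,.08),(.08,.11),(.11,.118),(.119,.125),(.13,.15),(.15,.172)):
    q=S[(S[:,2]>a)&(S[:,2]<b)]; print(a,b,len(q),fit(q,.02) if len(q)>20 else'')
D={n:np.load(n+"1.npz") for n in("scene","top")}
for n in D:
    q=cloud(D[n]["d"],D[n]["K"],D[n]["E"]).reshape(-1,3);q=q[np.hypot(q[:,0]-.489,q[:,1]+.28)<.05]
    for a,b in((.05,.1),(.13,.172),(.175,.2)):
        z=q[(q[:,2]>a)&(q[:,2]<b)];print(n,a,len(z),z.mean(0).round(4),fit(z,.02) if len(z)>20 else'')
E
python3 m2.py
```

```text
[ 0.487  -0.2787  0.2983] [-0.61  0.01  1.51  0.    1.63 -0.17] yaw x 64.85672163156224
top z 0.3948877411782913
handle top 48399 [ 0.49955228 -0.26300777  0.36762269] [0.11055234 0.08151597 0.22132725]
0.03 0.08 1383 [ 0.4768 -0.2886  0.0379]
0.08 0.11 214 [ 0.4877 -0.2809  0.0251]
0.11 0.118 562 [ 0.4872 -0.28    0.0223]
0.119 0.125 347 [ 0.4866 -0.2784  0.0169]
0.13 0.15 91 [ 0.4867 -0.2775  0.0141]
0.15 0.172 178 [ 0.4866 -0.2769  0.014 ]
scene 0.05 550 [ 0.5067 -0.2821  0.0755] [ 0.487  -0.2796  0.0253]
scene 0.13 291 [ 0.4967 -0.2778  0.1516] [ 0.4864 -0.2763  0.0135]
scene 0.175 157 [ 0.4911 -0.2762  0.1819] [ 0.4896 -0.2761  0.0101]
top 0.05 136 [ 0.4874 -0.2602  0.0759] [ 0.4875 -0.2804  0.0253]
top 0.13 73 [ 0.4863 -0.2656  0.152 ] [ 0.4866 -0.2768  0.014 ]
top 0.175 154 [ 0.4863 -0.2747  0.1806] [ 0.4864 -0.275   0.0097]
```

View pics/w2.png

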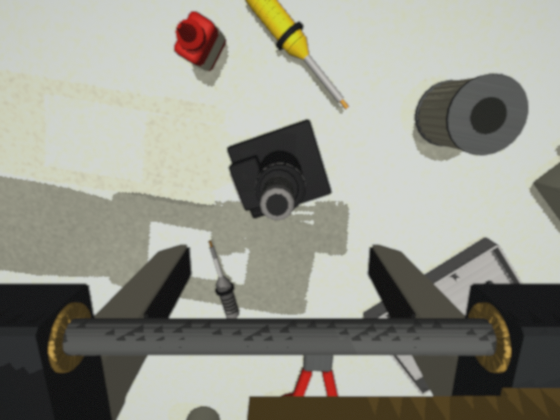

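w2: the wanted probe stands in its stand with the handle top at (277,203), between the fingers. The bottle, yellow probe, cartridge and small black probe are all clear. Heights agree (handle top 0.181, mouth about 0.115). Descending to grip.

Call:
{"op": "send_rows", "data": {
  "plan": [
    [[-1, 0, 0.01, -0.2, 0], [-1, 0, 0.01, -0.4, 0], [-1, 0, 0.01, -0.6, 0], [-1, 0, 0.01, -0.715, 0], [-1, 0, 0.01, -0.715, 0], [1, 0, 0.01, -0.715, 0], [1, 0, 0.01, -0.715, 0], [1, 0, 0.01, -0.715, 0], [1, 0, 0.01, -0.715, 0], [1, 0, 0.01, -0.715, 0], [1, 0, 0.01, -0.715, 0], [1, 0, 0.01, -0.715, 0], [1, 0, 0.01, -0.715, 0]]
  ],
  "force": 10
}}

```text
t: 4.98
tool_pos: [0.4866, -0.2772, 0.1547]
orientation: [2.651, 1.685, 0.0]
force: [0.6, -0.4, 0.4]
opening: 0.0444
gripper_force: 0.0
```

Call:
{"op": "send_rows", "data": {
  "plan": [
    [[1, 0, 0, 0, 0], [1, 0, 0, 0, 0], [1, 0, 0, 0, 0], [1, 0, 0, 0, 0], [1, 0, 0, 0, 0], [1, 0, 0, 0, 0]]
  ],
  "force": 10
}}

```text
t: 5.48
tool_pos: [0.4865, -0.2772, 0.1543]
orientation: [2.651, 1.685, -0.0]
force: [0.4, -2.2, -1.0]
opening: 0.0281
gripper_force: 10.0
```

Call:
{"op": "send_rows", "data": {
  "plan": [
    [[1, 0, 0, 0.1, 0], [1, 0, 0, 0.2, 0], [1, 0, 0, 0.3, 0], [1, 0, 0, 0.375, 0], [1, 0, 0, 0.375, 0], [1, 0, 0, 0.375, 0]]
  ],
  "force": 10
}}

```text
t: 5.98
tool_pos: [0.487, -0.2773, 0.2299]
orientation: [2.65, 1.684, 0.001]
force: [0.5, -0.2, -2.2]
opening: 0.0278
gripper_force: 10.0
```

Call:
{"op": "send_rows", "data": {
  "plan": [
    [[1, -0.025, -0.055, 0, 0], [1, -0.053, -0.113, 0, 0], [1, -0.075, -0.157, -0.005, 0], [1, -0.095, -0.2, -0.01, 0], [1, -0.115, -0.245, -0.022, 0], [1, -0.136, -0.29, -0.035, 0], [1, -0.136, -0.29, -0.035, 0]]
  ],
  "force": 6
}}

```text
t: 6.57
tool_pos: [0.4579, -0.3368, 0.2213]
orientation: [-2.652, -1.682, 0.002]
force: [0.1, -0.5, -1.7]
opening: 0.0279
gripper_force: 6.0
```

```bash
python3 - <<'E'
from m import *
cv2.imwrite("pics/w3.png",im)
for n in("scene",):
    im2,d,K,E,c=shot(n); u,v=proj(K,E,s["tool_pos"]).astype(int);print(u,v)
    c=im2[v-90:v+110,max(u-100,0):u+100]; cv2.imwrite("pics/s3.png",np.hstack([cv2.resize(c,(400,400),interpolation=cv2.INTER_CUBIC),cv2.resize(im,(400,300))[:, :].copy() if 0 else cv2.copyMakeBorder(cv2.resize(im,(400,300)),0,100,0,0,0)]))
E
```

```text
[ 0.4585 -0.3361  0.2217] [-0.72  0.05  1.6  -0.    1.49 -0.28] yaw x 64.76992907700274
94 166
```

View pics/s3.png

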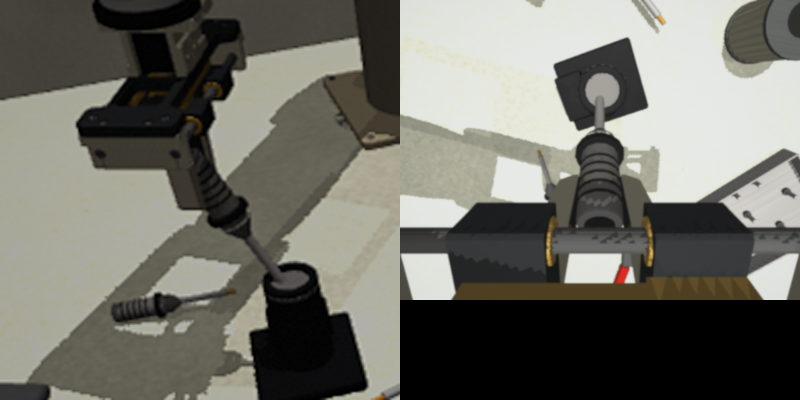

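Pivoting in the fingers works: the wand leans about 20–25° over the stand's rim, in the tool's x–z plane. Continuing to about 38°, then tightening the grip.

Call:
{"op": "send_rows", "data": {
  "plan": [
    [[1, -0.02, -0.042, -0.02, 0], [1, -0.038, -0.08, -0.04, 0], [1, -0.055, -0.117, -0.065, 0], [1, -0.069, -0.147, -0.087, 0], [1, -0.069, -0.147, -0.087, 0]]
  ],
  "force": 6
}}

```text
t: 7.08
tool_pos: [0.4444, -0.3654, 0.2035]
orientation: [-2.651, -1.683, 0.001]
force: [0.4, 0.6, -1.1]
opening: 0.0278
gripper_force: 6.0
```

Call:
{"op": "send_rows", "data": {
  "plan": [
    [[1, 0, 0, 0, 0], [1, 0, 0, 0, 0], [1, 0, 0.0, 0.15, 0], [1, 0, 0, 0.3, 0], [1, 0, 0, 0.45, 0], [1, 0, 0, 0.45, 0]]
  ],
  "force": 40
}}

```text
t: 7.58
tool_pos: [0.4477, -0.366, 0.3032]
orientation: [2.642, 1.68, 0.004]
force: [0.6, -0.5, -0.1]
opening: 0.0274
gripper_force: 40.0
```

```bash
cat > m4.py <<'E'
from m import *
# wand points in tool frame
T=R.from_rotvec(s["orientation"]).as_matrix(); L=(Q-s["tool_pos"])@T
q=L[(abs(L[:,1])<.012)&(L[:,2]>.02)&(L[:,2]<.2)&(L[:,0]>-.02)&(L[:,0]<.16)]
# steel tube: iterative: points near line
z=q[:,2]
for a in np.arange(.02,.14,.01):
    k=q[(z>=a)&(z<a+.01)]
    if len(k): print(round(a,2),len(k),"x",k[:,0].min().round(4),k[:,0].max().round(4),"y",np.median(k[:,1]).round(4))
cv2.imwrite("pics/w4.png",im[0:330,100:460])
v,u=np.mgrid[:420,:560]; print(proj(K,E,s["tool_pos"]))
E
python3 m4.py
```

```text
[ 0.4473 -0.3657  0.3001] [-0.77  0.04  1.47  0.    1.62 -0.34] yaw x 64.90105315327476
0.02 343 x 0.0434 0.0521 y 0.0007
0.03 123 x 0.0443 0.0534 y 0.0012
0.04 190 x 0.0456 0.0594 y 0.0013
0.05 232 x 0.0548 0.0678 y 0.0013
0.06 210 x 0.0631 0.0756 y 0.0013
0.07 184 x 0.0703 0.0841 y 0.0014
0.08 180 x 0.0786 0.0912 y 0.0014
0.09 84 x 0.0888 0.0975 y 0.0015
0.1 28 x 0.095 0.099 y 0.0012
[277.83689555 274.17896142]
```

View pics/w4.png

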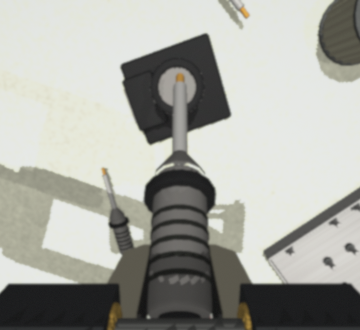

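w4: the wand leans about 38° with its collar at crop (180,190) and the orange nose end at crop (180,77), centred in the fingers' plane. Fitting its axis and nose in the tool frame.

```bash
cat > nose.py <<'E'
from m import *
def nose(ims=None):
    T=R.from_rotvec(s["orientation"]).as_matrix(); L=(Q-s["tool_pos"])@T
    g=L[(abs(L[:,1])<.008)&(L[:,2]>.045)&(L[:,2]<.15)&(L[:,0]>.03)&(L[:,0]<.13)]
    t=g[(g[:,2]<.093)&(g[:,2]>.055)]
    def res(a):
        o=np.array([a[0],a[1],.07]);dv=np.array([a[2],a[3],1.]);dv/=np.linalg.norm(dv);w=t-o
        return np.linalg.norm(np.cross(w,dv),axis=1)-.0045
    r=least_squares(res,[.068,.001,.8,0],loss='soft_l1',f_scale=.0007)
    a=r.x;o=np.array([a[0],a[1],.07]);dv=np.array([a[2],a[3],1.]);dv/=np.linalg.norm(dv)
    w=g-o;near=np.linalg.norm(np.cross(w,dv),axis=1)<.007;al=(w@dv)[near]
    hist=np.sort(al);e=hist[-8:]
    # direct: nose pixel ray to axis line, tip found as orange mask end
    print("rms",np.sqrt(np.mean(r.fun**2)),"tilt",np.degrees(np.arctan(a[2])),"side",np.degrees(np.arctan(a[3])),"along max",e.round(4))
    # axis depth at TCP plane: offset of axis from TCP
    print("closest to TCP",np.cross(-o,dv).round(4)," tcp->nose if s=",(o+dv*e.mean()).round(4), "dist",np.linalg.norm(o+dv*e.mean()))
    hsv=cv2.cvtColor(im,cv2.COLOR_BGR2HSV);m=cv2.inRange(hsv,(8,100,60),(25,255,255));m[:,:240]=0;m[:,320:]=0;m[:20]=0;m[160:]=0
    yy,xx=np.nonzero(m);print("orange",len(xx),xx.mean() if len(xx) else 0,yy.min() if len(xx) else 0,yy.max() if len(xx) else 0)
    if len(xx):
        C,dr=ray(K,E,xx.mean(),yy.min()-.5);C=(C-s["tool_pos"])@T;dr=dr@T
        n=np.cross(dv,dr);k=np.dot(np.cross(C-o,dr),n)/n@n if 0 else np.linalg.lstsq(np.stack([dv,-dr],1),C-o,rcond=None)[0][0]
        print("tip by pixel along",k,(o+dv*k).round(4))
        # height of orange surface
        print("orange cloud tool",np.nanmedian(L.reshape(420,560,3)[m>0],0))
if __name__=="__main__": nose()
E
python3 nose.py
```

```text
[ 0.4465 -0.3649  0.2972] [-0.77  0.05  1.47 -0.    1.62 -0.34] yaw x 64.90393311511366
rms 0.0003445964917964178 tilt 39.06233320422627 side 0.6719758760847574 along max [0.0435 0.0437 0.0437 0.0439 0.0442 0.0445 0.0448 0.0449]
closest to TCP [-0.0007  0.0094  0.0005]  tcp->nose if s= [0.0968 0.0022 0.1043] dist 0.1422824369923481
orange 47 279.72340425531917 74 80
tip by pixel along 0.04747615798520001 [0.0989 0.0022 0.1069]
orange cloud tool [0.0959263  0.00209924 0.09919049]
```

Call:
{"op": "send_rows", "data": {
  "plan": [
    [[1, -0.04, 0.15, 0, 0], [1, -0.08, 0.33, 0, 0], [1, -0.12, 0.5, 0, 0], [1, -0.16, 0.68, 0, 0], [1, -0.2, 0.85, 0, 0], [1, -0.23, 0.975, 0, 0], [1, -0.23, 0.975, 0, 0]]
  ],
  "force": 40
}}

```text
t: 8.27
tool_pos: [0.3983, -0.1653, 0.2936]
orientation: [-2.646, -1.688, 0.0]
force: [0.6, -0.3, -1.6]
opening: 0.0271
gripper_force: 40.0
```

Call:
{"op": "send_rows", "data": {
  "plan": [
    [[1, -0.05, 0.15, 0, -0.1], [1, -0.1, 0.33, 0, -0.2], [1, -0.15, 0.5, 0, -0.3], [1, -0.2, 0.65, -0.1, -0.39], [1, -0.23, 0.8, -0.2, -0.39], [1, -0.25, 0.9, -0.3, -0.39], [1, -0.25, 0.95, -0.4, -0.39], [1, -0.25, 0.95, -0.46, -0.39], [1, -0.25, 0.95, -0.46, -0.39], [1, -0.25, 0.95, -0.46, -0.39]]
  ],
  "force": 40
}}

```text
t: 9.1
tool_pos: [0.349, 0.02, 0.2022]
orientation: [-2.937, -1.112, 0.004]
force: [-0.0, 0.3, -1.7]
opening: 0.0274
gripper_force: 40.0
```

```bash
python3 nose.py; python3 - <<'E'
from h import *
for i in range(3):
    im,d,K,E,c=shot("scene");s=telemetry.read_state();print(s["t"],s["tool_pos"].round(4),s["force"].round(2))
N=s["tool_pos"]+R.from_rotvec(s["orientation"]).as_matrix()@[.0975,.0022,.1055];print("nose",N,proj(K,E,N))
u,v=proj(K,E,N).astype(int);cv2.imwrite("pics/s5.png",cv2.resize(im[v-70:v+50,u-90:u+110],None,fx=4,fy=4,interpolation=cv2.INTER_CUBIC));print(u,v)
E
```

```text
[0.3497 0.0198 0.2033] [-0.09 -0.59  2.17 -0.    1.57  0.76] yaw x 41.4319822771166
rms 0.00037662093969855707 tilt 39.038382112548696 side 0.017651212898627644 along max [0.049  0.049  0.0492 0.0492 0.0493 0.0493 0.0497 0.0502]
closest to TCP [ 0.0002  0.007  -0.0002]  tcp->nose if s= [ 0.0968 -0.0003  0.1083] dist 0.14527583613734757
orange 52 279.61538461538464 73 80
tip by pixel along 0.05377296108785364 [ 0.0996 -0.0003  0.1118]
orange cloud tool [ 0.09597704 -0.00015799  0.10317976]
9.2 [0.3502 0.0197 0.204 ] [ 0.52 -0.16 -1.27]
9.25 [0.3503 0.0197 0.2042] [-0.3   0.61 -1.43]
9.3 [0.3504 0.0197 0.2043] [ 0.01 -0.34 -0.76]
nose [0.42514289 0.08250508 0.09886109] [294.3079731  162.01579402]
294 162
```

View pics/s5.png

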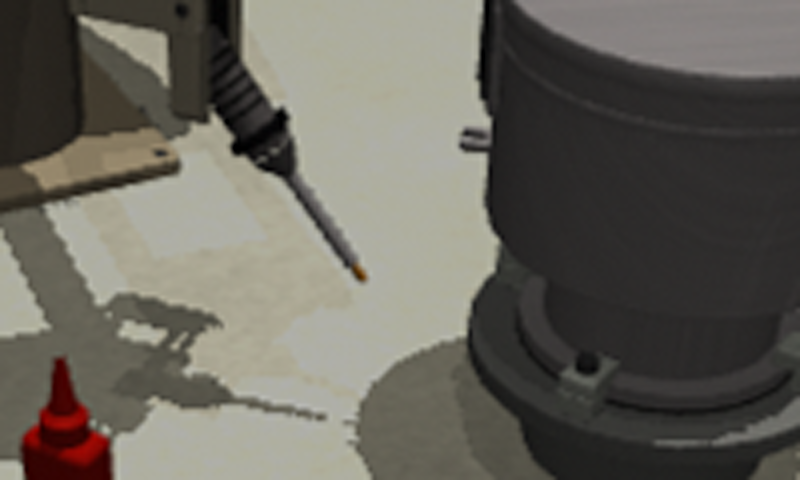

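s5: the orange nose end is at crop (363,280), where my estimate predicted (361,280). So the nose offset in the tool is good to about 2 mm. Now approaching the flange outboard of the line, to find its height by a light touch.

Call:
{"op": "send_rows", "data": {
  "plan": [
    [[1, 0.02, 0.08, -0.06, 0.04], [1, 0.04, 0.15, -0.06, 0.04], [1, 0.06, 0.22, -0.06, 0.04], [1, 0.09, 0.29, -0.06, 0.04], [1, 0.105, 0.34, -0.06, 0.04], [1, 0.114, 0.372, -0.063, 0.043], [1, 0.114, 0.372, -0.063, 0.043], [1, 0.114, 0.372, -0.063, 0.043], [1, 0.114, 0.372, -0.063, 0.043]]
  ],
  "force": 40
}}

```text
t: 10.05
tool_pos: [0.3724, 0.0943, 0.1906]
orientation: [2.912, 1.178, 0.0]
force: [0.1, -0.3, -1.8]
opening: 0.0273
gripper_force: 40.0
```

Call:
{"op": "send_rows", "data": {
  "plan": [
    [[1, 0, 0, -0.005, 0], [1, 0, 0, -0.01, 0], [1, 0, 0, -0.015, 0], [1, 0, 0, -0.02, 0], [1, 0, 0, -0.025, 0], [1, 0, 0, -0.025, 0]]
  ]
}}

```text
t: 10.55
tool_pos: [0.3722, 0.0948, 0.1852]
orientation: [-2.912, -1.178, 0.001]
force: [0.2, -0.1, -1.2]
opening: 0.0273
gripper_force: 40.0
```

Call:
{"op": "send_rows", "data": {
  "plan": [
    [[1, 0, 0, -0.005, 0], [1, 0, 0, -0.005, 0], [1, 0, 0, -0.005, 0]]
  ]
}}

```text
t: 10.8
tool_pos: [0.3723, 0.0949, 0.1844]
orientation: [-2.912, -1.178, 0.0]
force: [1.2, -0.2, -1.7]
opening: 0.0273
gripper_force: 40.0
```

```bash
python3 - <<'E'
from h import *
im,d,K,E,c=shot("scene")
for i in range(4):
    s=telemetry.read_state();viewer.read_camera("top");print(s["t"],s["tool_pos"].round(4),s["force"].round(2))
M=R.from_rotvec(s["orientation"]).as_matrix()
N=s["tool_pos"]+M@[.097,.0005,.107];A=np.array([.5102,.2262]);w=N[:2]-A;print("nose",N,"r",np.hypot(*w),"phi",np.degrees(np.arctan2(w[1],w[0])),"yaw",np.degrees(np.arctan2(M[1,0],M[0,0])),"px",proj(K,E,N))
hsv=cv2.cvtColor(im,cv2.COLOR_BGR2HSV);m=cv2.inRange(hsv,(8,100,60),(22,255,255));u,v=proj(K,E,N).astype(int);yy,xx=np.nonzero(m[v-12:v+12,u-12:u+12]);print("orange px",[(x+u-12,y+v-12) for x,y in zip(xx,yy)])
E
```

```text
10.85 [0.3724 0.0949 0.1844] [ 0.44  0.67 -1.94]
10.9 [0.3724 0.0949 0.1845] [-0.11 -0.18 -1.43]
10.95 [0.3724 0.0949 0.1844] [-0.1  -0.4  -1.44]
11.0 [0.3724 0.0949 0.1845] [ 0.22  0.42 -1.31]
nose [0.44245787 0.1619999  0.07749183] r 0.09333085791540596 phi -136.53775277782867 yaw 44.05904191611639 px [327.55988954 165.667064  ]
orange px [(np.int64(326), np.int64(162)), (np.int64(327), np.int64(163)), (np.int64(327), np.int64(164)), (np.int64(328), np.int64(164))]
```

Call:
{"op": "send_rows", "data": {
  "plan": [
    [[1, 0, 0, -0.005, 0], [1, 0, 0, -0.005, 0], [1, 0, 0, -0.005, 0]]
  ]
}}

```text
t: 11.3
tool_pos: [0.3724, 0.0949, 0.1834]
orientation: [2.912, 1.178, 0.0]
force: [0.1, -0.3, -0.9]
opening: 0.0276
gripper_force: 40.0
```

Call:
{"op": "send_rows", "data": {
  "plan": [
    [[1, 0, 0, -0.005, 0], [1, 0, 0, -0.005, 0], [1, 0, 0, -0.005, 0]]
  ]
}}

```text
t: 11.55
tool_pos: [0.3725, 0.0949, 0.1826]
orientation: [2.912, 1.178, 0.0]
force: [0.3, 0.0, -0.2]
opening: 0.0267
gripper_force: 40.0
```

Call:
{"op": "send_rows", "data": {
  "plan": [
    [[1, 0, 0, -0.004, 0], [1, 0, 0, -0.004, 0], [1, 0, 0, -0.004, 0]]
  ]
}}

```text
t: 11.8
tool_pos: [0.3725, 0.0948, 0.1819]
orientation: [2.912, 1.178, 0.001]
force: [-1.0, -1.3, 1.8]
opening: 0.0274
gripper_force: 40.0
```

```bash
python3 - <<'E'
from h import *
F=[]
for i in range(4):
    s=telemetry.read_state();viewer.read_camera("top");F.append(s["force"])
print(s["t"],s["tool_pos"].round(4),np.mean(F,0).round(2))
E
```

```text
11.95 [0.3725 0.0948 0.1818] [-1.25 -1.31  2.79]
```

Call:
{"op": "send_rows", "data": {
  "plan": [
    [[1, 0, 0, 0.009, 0], [1, 0.01, 0.01, 0.009, 0], [1, 0.02, 0.02, 0.009, 0], [1, 0.03, 0.029, 0.009, 0], [1, 0.034, 0.033, 0.009, 0], [1, 0.034, 0.033, 0.009, 0], [1, 0.034, 0.033, 0.009, 0]]
  ]
}}

```text
t: 12.58
tool_pos: [0.3792, 0.1016, 0.1833]
orientation: [-2.912, -1.179, 0.0]
force: [0.5, 0.1, -1.1]
opening: 0.0275
gripper_force: 40.0
```

Call:
{"op": "send_rows", "data": {
  "plan": [
    [[1, 0.0036, 0.0035, 0, 0], [1, 0.0036, 0.0035, 0, 0], [1, 0.0036, 0.0035, 0, 0]]
  ]
}}

```text
t: 12.83
tool_pos: [0.3798, 0.1022, 0.1834]
orientation: [-2.912, -1.178, 0.0]
force: [-0.5, 0.9, -0.7]
opening: 0.0274
gripper_force: 40.0
```

```bash
cat > st.py <<'E'
from h import *
F=[]
for i in range(4):
    s=telemetry.read_state();viewer.read_camera("top");F.append(s["force"])
M=R.from_rotvec(s["orientation"]).as_matrix();A=np.array([.5102,.2262])
N=s["tool_pos"]+M@[.097,.0005,.1059];w=N[:2]-A;f=np.mean(F,0)
print(s["t"],s["tool_pos"].round(4),"F",f.round(2),"Fx tool",(M.T@f).round(2),"nose",N.round(4),"r",np.hypot(*w).round(4),"phi",np.degrees(np.arctan2(w[1],w[0])).round(2),"yaw",np.degrees(np.arctan2(M[1,0],M[0,0])).round(2))
E
python3 st.py
```

```text
12.9833 [0.3798 0.1022 0.1834] F [-0.36  0.44 -1.13] Fx tool [ 0.05 -0.57  1.13] nose [0.4499 0.1693 0.0775] r 0.0829 phi -136.65 yaw 44.05
```

Call:
{"op": "send_rows", "data": {
  "plan": [
    [[1, 0.0036, 0.0035, 0, 0], [1, 0.0036, 0.0035, 0, 0], [1, 0.0036, 0.0035, 0, 0]]
  ]
}}

```text
t: 13.28
tool_pos: [0.3806, 0.1029, 0.1834]
orientation: [2.912, 1.178, 0.0]
force: [-0.0, 0.0, -0.6]
opening: 0.0275
gripper_force: 40.0
```

```bash
python3 st.py
```

```text
13.4333 [0.3806 0.1029 0.1834] F [ 0.48 -0.07 -1.08] Fx tool [0.3  0.39 1.08] nose [0.4507 0.17   0.0775] r 0.0819 phi -136.64 yaw 44.05
```

Call:
{"op": "send_rows", "data": {
  "plan": [
    [[1, 0.0036, 0.0035, 0, 0], [1, 0.0036, 0.0035, 0, 0], [1, 0.0036, 0.0035, 0, 0]]
  ]
}}

```text
t: 13.73
tool_pos: [0.3813, 0.1036, 0.1835]
orientation: [2.912, 1.178, -0.0]
force: [0.0, -1.1, 0.4]
opening: 0.0272
gripper_force: 40.0
```

```bash
python3 st.py
```

```text
13.8833 [0.3813 0.1036 0.1835] F [-0.77 -1.02 -0.03] Fx tool [-1.26  0.2   0.03] nose [0.4514 0.1707 0.0775] r 0.0809 phi -136.65 yaw 44.05
```

```bash
cat > arc.py <<'E'
from h import *
def rows(pts,A=(.5102,.2262),nx=.097,ny=.0005,dec=3):
    s=telemetry.read_state();M=R.from_rotvec(s["orientation"]).as_matrix();y0=np.degrees(np.arctan2(M[1,0],M[0,0]));out=[]
    for phi,r,z in pts:
        y=phi+180;x=np.array([np.cos(np.radians(y)),np.sin(np.radians(y))]);yh=np.array([x[1],-x[0]])
        t=np.array(A)-r*x-nx*x-ny*yh
        d=np.r_[t,z]-s["tool_pos"]
        dy=(y-y0+180)%360-180
        out.append([1,*(round(float(v),dec) for v in d/.2),round(float(dy/60),dec)])
    return out
E
python3 - <<'E'
from arc import *
ph=np.linspace(-136.6,-75,11)
print(rows([(-136.6,.095,.1834)]+[(p,.097,.1834) for p in ph[1:8]]))
E
```

```text
[[1, -0.055, -0.045, -0.0, -0.011], [1, 0.013, -0.123, -0.0, 0.092], [1, 0.096, -0.187, -0.0, 0.194], [1, 0.185, -0.241, -0.0, 0.297], [1, 0.279, -0.286, -0.0, 0.4], [1, 0.378, -0.319, -0.0, 0.502], [1, 0.48, -0.343, -0.0, 0.605], [1, 0.583, -0.355, -0.0, 0.708]]
```

Call:
{"op": "send_rows", "data": {
  "plan": [
    [[1, -0.05, -0.045, 0, 0], [1, -0.05, -0.06, 0, 0], [1, 0.013, -0.123, 0, 0.092], [1, 0.096, -0.187, 0, 0.194], [1, 0.185, -0.241, 0, 0.297], [1, 0.279, -0.286, 0, 0.4], [1, 0.378, -0.319, 0, 0.502], [1, 0.48, -0.343, 0, 0.605], [1, 0.583, -0.355, 0, 0.708], [1, 0.583, -0.355, 0, 0.708]]
  ]
}}

```text
t: 14.77
tool_pos: [0.5008, 0.0318, 0.1831]
orientation: [2.281, 2.158, 0.002]
force: [1.5, -0.6, -0.8]
opening: 0.027
gripper_force: 40.0
```

```bash
python3 - <<'E'
from arc import *
print(telemetry.read_state()["t"],rows([(-87,.097,.1834),(-81,.097,.1834),(-76,.097,.1834),(-76,.09,.1834),(-76,.085,.1834),(-76,.082,.1834),(-76,.0815,.1834)],dec=4))
E
```

```text
14.7667 [[1, 0.0954, 0.0032, 0.0013, 0.1029], [1, 0.1964, 0.0136, 0.0013, 0.2029], [1, 0.2794, 0.0302, 0.0013, 0.2862], [1, 0.2709, 0.0642, 0.0013, 0.2862], [1, 0.2649, 0.0884, 0.0013, 0.2862], [1, 0.2612, 0.103, 0.0013, 0.2862], [1, 0.2606, 0.1054, 0.0013, 0.2862]]
```

Call:
{"op": "send_rows", "data": {
  "plan": [
    [[1, 0.095, 0.003, 0, 0.103], [1, 0.19, 0.0136, 0, 0.203], [1, 0.27, 0.03, 0, 0.286], [1, 0.265, 0.06, 0, 0.286], [1, 0.26, 0.08, 0, 0.286], [1, 0.26, 0.08, 0, 0.286], [1, 0.26, 0.08, 0, 0.286]]
  ]
}}

```text
t: 15.35
tool_pos: [0.549, 0.049, 0.1833]
orientation: [-1.942, -2.469, 0.0]
force: [0.1, -0.2, -1.7]
opening: 0.0271
gripper_force: 40.0
```

```bash
python3 st.py
```

```text
15.5 [0.5494 0.0485 0.1835] F [-0.52  0.09 -1.73] Fx tool [ 0.21 -0.48  1.73] nose [0.527  0.1429 0.0776] r 0.085 phi -78.59 yaw 103.65
```

Call:
{"op": "send_rows", "data": {
  "plan": [
    [[1, -0.0018, 0.007, 0, 0], [1, -0.0035, 0.0146, 0, 0], [1, -0.0035, 0.0146, 0, 0], [1, -0.0035, 0.0146, 0, 0]]
  ]
}}

```text
t: 15.88
tool_pos: [0.5492, 0.0516, 0.1835]
orientation: [1.941, 2.47, 0.0]
force: [-0.3, 0.5, -1.3]
opening: 0.0273
gripper_force: 40.0
```

```bash
python3 st.py
```

```text
16.0333 [0.5492 0.0515 0.1834] F [ 0.11  0.27 -1.04] Fx tool [0.23 0.17 1.04] nose [0.5267 0.1459 0.0775] r 0.082 phi -78.38 yaw 103.69
```

Call:
{"op": "send_rows", "data": {
  "plan": [
    [[1, -0.001, 0.0048, 0, 0], [1, -0.001, 0.0048, 0, 0], [1, -0.001, 0.0048, 0, 0]]
  ]
}}

```text
t: 16.33
tool_pos: [0.5491, 0.0525, 0.1835]
orientation: [1.941, 2.47, 0.0]
force: [-0.3, -0.3, -0.7]
opening: 0.0274
gripper_force: 40.0
```

```bash
python3 st.py
```

```text
16.4833 [0.549  0.0525 0.1834] F [ 0.06 -0.42 -1.14] Fx tool [-0.42 -0.04  1.14] nose [0.5266 0.1468 0.0775] r 0.081 phi -78.36 yaw 103.69
```

```bash
python3 - <<'E'
from h import *
A=np.array([.5102,.2262])
for f in("w1","scene0","scene1"):
    D=np.load(f+".npz");P=cloud(D["d"],D["K"],D["E"]).reshape(-1,3);w=P[:,:2]-A;r=np.hypot(*w.T);a=np.degrees(np.arctan2(w[:,1],w[:,0]))
    for c in(-150,-61,28):
        for zl in((.085,.1),(.1,.112)):
            k=(abs(a-c)<14)&(r>.083)&(r<.106)&(P[:,2]>zl[0])&(P[:,2]<zl[1])
            if k.sum()>8:
                b=np.radians(c);t=w[k]@[-np.sin(b),np.cos(b)]
                print(f,c,zl,k.sum(),"tang mm",(np.percentile(t,[2,50,98])*1e3).round(1),"r",(np.percentile(r[k],[2,98])*1e3).round(0), "z98",np.percentile(P[k,2],95).round(3))
E
```

```text
w1 -150 (0.085, 0.1) 595 tang mm [-12.7   4.1   7.6] r [ 84. 102.] z98 0.1
w1 -150 (0.1, 0.112) 235 tang mm [-8.6 -0.5  3.3] r [86. 96.] z98 0.108
scene0 -150 (0.085, 0.1) 33 tang mm [2.1 5.  6.5] r [ 84. 100.] z98 0.097
scene0 -61 (0.085, 0.1) 84 tang mm [-9.3  4.9 11.3] r [ 84. 102.] z98 0.1
scene0 -61 (0.1, 0.112) 49 tang mm [-8.7  1.  10.3] r [83. 99.] z98 0.11
scene0 28 (0.085, 0.1) 76 tang mm [-9.1 -6.  11.9] r [ 84. 104.] z98 0.1
scene0 28 (0.1, 0.112) 50 tang mm [-8.1  0.4  9.2] r [ 85. 103.] z98 0.11
scene1 -150 (0.085, 0.1) 30 tang mm [0.4 5.1 8.4] r [83. 99.] z98 0.097
scene1 -61 (0.085, 0.1) 73 tang mm [-9.4  4.  11.3] r [ 86. 102.] z98 0.099
scene1 -61 (0.1, 0.112) 60 tang mm [-7.5  2.8 11.3] r [ 83. 100.] z98 0.109
scene1 28 (0.085, 0.1) 86 tang mm [-8.5 -5.4 11.9] r [ 84. 104.] z98 0.1
scene1 28 (0.1, 0.112) 44 tang mm [-7.7 -0.4  8. ] r [ 84. 100.] z98 0.109
```

```bash
python3 - <<'E'
from arc import *
print(telemetry.read_state()["t"],rows([(-77,.09,.1838),(-77,.097,.1838)]+[(p,.098,.1838) for p in (-84,-91,-98,-105,-112,-119,-126)]))
E
```

```text
16.5333 [[1, 0.014, -0.043, 0.002, -0.012], [1, 0.022, -0.077, 0.002, -0.012], [1, -0.095, -0.101, 0.002, -0.128], [1, -0.214, -0.106, 0.002, -0.245], [1, -0.332, -0.097, 0.002, -0.362], [1, -0.449, -0.072, 0.002, -0.478], [1, -0.562, -0.034, 0.002, -0.595], [1, -0.669, 0.017, 0.002, -0.712], [1, -0.769, 0.081, 0.002, -0.828]]
```

Call:
{"op": "send_rows", "data": {
  "plan": [
    [[1, 0.014, -0.043, 0.002, -0.012], [1, 0.022, -0.077, 0.002, -0.012], [1, -0.095, -0.101, 0.002, -0.128], [1, -0.214, -0.106, 0.002, -0.245], [1, -0.332, -0.097, 0.002, -0.362], [1, -0.449, -0.072, 0.002, -0.478], [1, -0.562, -0.034, 0.002, -0.595], [1, -0.669, 0.017, 0.002, -0.712], [1, -0.769, 0.081, 0.002, -0.828], [1, -0.769, 0.081, 0.002, -0.828]]
  ]
}}

```text
t: 17.37
tool_pos: [0.3929, 0.0695, 0.1836]
orientation: [-2.804, -1.414, 0.001]
force: [-0.6, -0.7, -0.9]
opening: 0.0274
gripper_force: 40.0
```

```bash
python3 - <<'E'
from arc import *
print(telemetry.read_state()["t"],rows([(-132.5,.098,.1834),(-138.8,.098,.1834),(-138.8,.093,.1834),(-138.8,.088,.1832)]))
E
```

```text
17.3667 [[1, -0.074, 0.066, -0.001, -0.1], [1, -0.149, 0.143, -0.001, -0.205], [1, -0.13, 0.16, -0.001, -0.205], [1, -0.111, 0.176, -0.002, -0.205]]
```

Call:
{"op": "send_rows", "data": {
  "plan": [
    [[1, -0.08, 0.066, -0.001, -0.1], [1, -0.155, 0.143, -0.001, -0.205], [1, -0.14, 0.16, -0.001, -0.205], [1, -0.125, 0.176, -0.001, -0.205], [1, -0.125, 0.176, -0.001, -0.205], [1, -0.125, 0.176, -0.001, -0.205]]
  ]
}}

```text
t: 17.87
tool_pos: [0.3711, 0.1034, 0.1837]
orientation: [2.934, 1.122, 0.0]
force: [-0.3, -0.5, -1.5]
opening: 0.0273
gripper_force: 40.0
```

```bash
python3 st.py;python3 - <<'E'
from arc import *
print(rows([(-138.8,.0835,.1831),(-138.8,.0814,.183)],dec=4))
E
```

```text
18.0167 [0.3706 0.1034 0.1835] F [-0.01  0.   -1.32] Fx tool [-0.01 -0.01  1.32] nose [0.4433 0.1675 0.0776] r 0.089 phi -138.76 yaw 41.74
[[1, 0.0178, 0.0213, -0.0022, -0.0087], [1, 0.0257, 0.0282, -0.0027, -0.0087]]
```

Call:
{"op": "send_rows", "data": {
  "plan": [
    [[1, 0.009, 0.011, -0.001, -0.0087], [1, 0.0178, 0.02, -0.0022, -0.0087], [1, 0.0257, 0.0282, -0.0027, -0.0087], [1, 0.0257, 0.0282, -0.0027, -0.0087]]
  ]
}}

```text
t: 18.4
tool_pos: [0.3757, 0.1097, 0.1832]
orientation: [2.94, 1.106, 0.0]
force: [-0.6, -0.6, -0.5]
opening: 0.0274
gripper_force: 40.0
```

```bash
python3 st.py;python3 - <<'E'
from arc import *
ph=np.arange(1,19)*(66.0/54)-139.0
print(rows([(p,.0814,.1831) for p in ph],dec=4))
im,d,K,E,c=shot("scene");cv2.imwrite("pics/s6.png",cv2.resize(im[120:220,280:440],None,fx=5,fy=5,interpolation=cv2.INTER_CUBIC))
E
```

```text
18.55 [0.3754 0.1095 0.1831] F [-0.39 -0.84 -0.26] Fx tool [-0.84  0.37  0.26] nose [0.4487 0.1731 0.0772] r 0.0812 phi -139.15 yaw 41.21
[[1, 0.012, -0.0143, 0.0, 0.0169], [1, 0.0249, -0.0283, 0.0, 0.0373], [1, 0.0381, -0.042, 0.0, 0.0577], [1, 0.0515, -0.0554, 0.0, 0.078], [1, 0.0653, -0.0686, 0.0, 0.0984], [1, 0.0794, -0.0814, 0.0, 0.1188], [1, 0.0937, -0.094, 0.0, 0.1391], [1, 0.1082, -0.1062, 0.0, 0.1595], [1, 0.1231, -0.1181, 0.0, 0.1799], [1, 0.1382, -0.1297, 0.0, 0.2002], [1, 0.1535, -0.141, 0.0, 0.2206], [1, 0.1691, -0.1519, 0.0, 0.241], [1, 0.1849, -0.1625, 0.0, 0.2614], [1, 0.2009, -0.1728, 0.0, 0.2817], [1, 0.2171, -0.1827, 0.0, 0.3021], [1, 0.2336, -0.1923, 0.0, 0.3225], [1, 0.2502, -0.2015, 0.0, 0.3428], [1, 0.267, -0.2104, 0.0, 0.3632]]
```

View pics/s6.png

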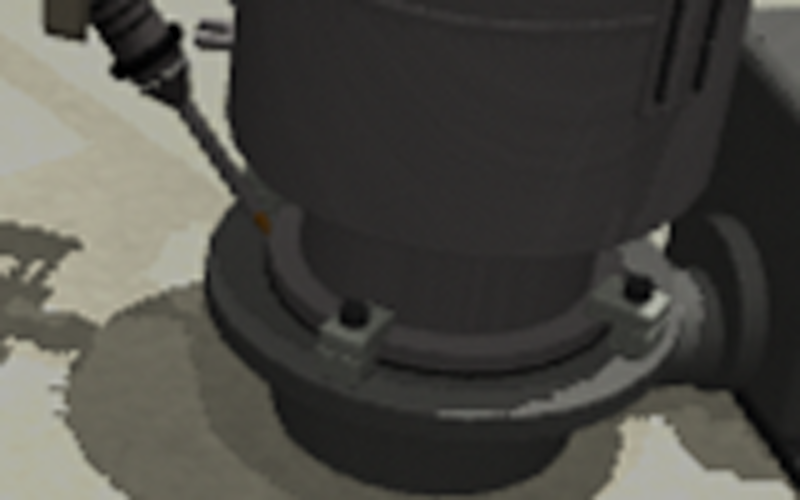

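s6: the nose (crop 265,222) sits in the joint corner just beside claw_start, touching with under 1 N. Starting the sweep (about 20 mm/s).

Call:
{"op": "send_rows", "data": {
  "plan": [
    [[1, 0.012, -0.0143, 0.0, 0.0169], [1, 0.0249, -0.0283, 0.0, 0.0373], [1, 0.0381, -0.042, 0.0, 0.0577], [1, 0.0515, -0.0554, 0.0, 0.078], [1, 0.0653, -0.0686, 0.0, 0.0984], [1, 0.0794, -0.0814, 0.0, 0.1188], [1, 0.0937, -0.094, 0.0, 0.1391], [1, 0.1082, -0.1062, 0.0, 0.1595], [1, 0.1231, -0.1181, 0.0, 0.1799], [1, 0.1382, -0.1297, 0.0, 0.2002], [1, 0.1535, -0.141, 0.0, 0.2206], [1, 0.1691, -0.1519, 0.0, 0.241], [1, 0.1849, -0.1625, 0.0, 0.2614], [1, 0.2009, -0.1728, 0.0, 0.2817], [1, 0.2171, -0.1827, 0.0, 0.3021], [1, 0.2336, -0.1923, 0.0, 0.3225], [1, 0.2502, -0.2015, 0.0, 0.3428], [1, 0.267, -0.2104, 0.0, 0.3632]]
  ]
}}

```text
t: 20.15
tool_pos: [0.4287, 0.0675, 0.183]
orientation: [-2.677, -1.643, 0.0]
force: [-0.9, -0.8, -0.6]
opening: 0.0274
gripper_force: 40.0
```

```bash
cat > sw.py <<'E'
from arc import *
import sys
i0=int(sys.argv[1]);s=telemetry.read_state();M=R.from_rotvec(s["orientation"]).as_matrix();N=s["tool_pos"]+M@[.097,.0005,.1059];w=N[:2]-[.5102,.2262]
print(s["t"],"r",np.hypot(*w),"phi",np.degrees(np.arctan2(w[1],w[0])),N[2],s["dq"].round(2),(M.T@s["force"]).round(1))
# commanded pose expected at the end of the last call
p0=-139+(66/54)*i0
a=np.array(rows([(p0+(66/54)*k,.0814,.1831) for k in range(0,19)],dec=6));d=(a-a[0])[1:];print((a[0]*[0,200,200,200,60]).round(2),"lag");print([[1,*x] for x in d[:,1:].round(4).tolist()])
E
python3 sw.py 18
```

```text
20.15 r 0.08139868060436091 phi -117.13532972855695 0.07710815121355848 [-0.05  0.11 -0.09  0.   -0.02 -0.31] [-1.1 -0.4  0.6]
[ 0.    0.04 -0.01  0.1  -0.06] lag
[[1, 0.017, -0.0085, 0.0, 0.0204], [1, 0.0342, -0.0166, 0.0, 0.0407], [1, 0.0516, -0.0244, 0.0, 0.0611], [1, 0.0691, -0.0318, 0.0, 0.0815], [1, 0.0868, -0.0388, 0.0, 0.1019], [1, 0.1046, -0.0455, 0.0, 0.1222], [1, 0.1226, -0.0517, 0.0, 0.1426], [1, 0.1407, -0.0576, 0.0, 0.163], [1, 0.1589, -0.0631, 0.0, 0.1833], [1, 0.1772, -0.0682, 0.0, 0.2037], [1, 0.1957, -0.0729, 0.0, 0.2241], [1, 0.2142, -0.0772, 0.0, 0.2444], [1, 0.2328, -0.0812, 0.0, 0.2648], [1, 0.2515, -0.0847, 0.0, 0.2852], [1, 0.2703, -0.0878, 0.0, 0.3056], [1, 0.2891, -0.0905, 0.0, 0.3259], [1, 0.308, -0.0928, 0.0, 0.3463], [1, 0.327, -0.0947, 0.0, 0.3667]]
```

Tracking is within 0.1 mm and the touch is about 1 N. Continuing.

Call:
{"op": "send_rows", "data": {
  "plan": [
    [[1, 0.017, -0.0085, 0.0, 0.0204], [1, 0.0342, -0.0166, 0.0, 0.0407], [1, 0.0516, -0.0244, 0.0, 0.0611], [1, 0.0691, -0.0318, 0.0, 0.0815], [1, 0.0868, -0.0388, 0.0, 0.1019], [1, 0.1046, -0.0455, 0.0, 0.1222], [1, 0.1226, -0.0517, 0.0, 0.1426], [1, 0.1407, -0.0576, 0.0, 0.163], [1, 0.1589, -0.0631, 0.0, 0.1833], [1, 0.1772, -0.0682, 0.0, 0.2037], [1, 0.1957, -0.0729, 0.0, 0.2241], [1, 0.2142, -0.0772, 0.0, 0.2444], [1, 0.2328, -0.0812, 0.0, 0.2648], [1, 0.2515, -0.0847, 0.0, 0.2852], [1, 0.2703, -0.0878, 0.0, 0.3056], [1, 0.2891, -0.0905, 0.0, 0.3259], [1, 0.308, -0.0928, 0.0, 0.3463], [1, 0.327, -0.0947, 0.0, 0.3667]]
  ]
}}

```text
t: 21.65
tool_pos: [0.4945, 0.0484, 0.1831]
orientation: [-2.314, -2.125, 0.0]
force: [0.5, -0.5, -0.8]
opening: 0.0272
gripper_force: 40.0
```

```bash
python3 sw.py 36
```

```text
21.65 r 0.08145911999064818 phi -94.8535684751012 0.07717124446590336 [-0.01  0.13 -0.12 -0.   -0.01 -0.26] [-0.5  0.5  0.8]
[ 0.   -0.39  0.09  0.03 -0.11] lag
[[1, 0.019, -0.0015, 0.0, 0.0204], [1, 0.038, -0.0026, 0.0, 0.0407], [1, 0.057, -0.0033, 0.0, 0.0611], [1, 0.076, -0.0036, 0.0, 0.0815], [1, 0.095, -0.0035, 0.0, 0.1019], [1, 0.1141, -0.003, 0.0, 0.1222], [1, 0.1331, -0.002, 0.0, 0.1426], [1, 0.152, -0.0007, 0.0, 0.163], [1, 0.171, 0.001, 0.0, 0.1833], [1, 0.1899, 0.0032, 0.0, 0.2037], [1, 0.2088, 0.0057, 0.0, 0.2241], [1, 0.2276, 0.0086, 0.0, 0.2444], [1, 0.2463, 0.012, 0.0, 0.2648], [1, 0.2649, 0.0157, 0.0, 0.2852], [1, 0.2835, 0.0199, 0.0, 0.3056], [1, 0.302, 0.0244, 0.0, 0.3259], [1, 0.3204, 0.0293, 0.0, 0.3463], [1, 0.3386, 0.0346, 0.0, 0.3667]]
```

Call:
{"op": "send_rows", "data": {
  "plan": [
    [[1, 0.019, -0.0015, 0.0, 0.0204], [1, 0.038, -0.0026, 0.0, 0.0407], [1, 0.057, -0.0033, 0.0, 0.0611], [1, 0.076, -0.0036, 0.0, 0.0815], [1, 0.095, -0.0035, 0.0, 0.1019], [1, 0.1141, -0.003, 0.0, 0.1222], [1, 0.1331, -0.002, 0.0, 0.1426], [1, 0.152, -0.0007, 0.0, 0.163], [1, 0.171, 0.001, 0.0, 0.1833], [1, 0.1899, 0.0032, 0.0, 0.2037], [1, 0.2088, 0.0057, 0.0, 0.2241], [1, 0.2276, 0.0086, 0.0, 0.2444], [1, 0.2463, 0.012, 0.0, 0.2648], [1, 0.2649, 0.0157, 0.0, 0.2852], [1, 0.2835, 0.0199, 0.0, 0.3056], [1, 0.302, 0.0244, 0.0, 0.3259], [1, 0.3204, 0.0293, 0.0, 0.3463], [1, 0.3386, 0.0346, 0.0, 0.3667], [1, 0.341, 0.0353, 0, 0.369]]
  ]
}}

```text
t: 23.23
tool_pos: [0.563, 0.0557, 0.1831]
orientation: [1.863, 2.529, 0.001]
force: [0.4, 0.1, -1.0]
opening: 0.0272
gripper_force: 40.0
```

```bash
python3 st.py
```

```text
23.3833 [0.5626 0.0556 0.1832] F [ 0.85  0.12 -0.8 ] Fx tool [-0.13  0.84  0.8 ] nose [0.5345 0.1485 0.0773] r 0.0815 phi -72.62 yaw 107.11
```

Call:
{"op": "send_rows", "data": {
  "plan": [
    [[1, 0.02, -0.07, 0.005, 0], [1, 0.045, -0.15, 0.02, 0], [1, 0.07, -0.23, 0.08, 0], [1, 0.088, -0.29, 0.2, 0], [1, 0.088, -0.29, 0.4, 0], [1, 0.088, -0.29, 0.6, 0], [1, 0.088, -0.29, 0.6, 0]]
  ]
}}

```text
t: 24.02
tool_pos: [0.583, -0.004, 0.3131]
orientation: [1.86, 2.517, 0.01]
force: [1.4, -0.2, -0.3]
opening: 0.0271
gripper_force: 40.0
```

Call:
{"op": "send_rows", "data": {
  "plan": [
    [[1, -0.06, -0.16, 0, -0.06], [1, -0.12, -0.33, 0, -0.12], [1, -0.18, -0.5, 0, -0.18], [1, -0.24, -0.67, 0, -0.24], [1, -0.3, -0.83, 0, -0.3], [1, -0.335, -0.93, 0, -0.35], [1, -0.335, -0.93, 0, -0.35]]
  ]
}}

```text
t: 24.6
tool_pos: [0.5112, -0.193, 0.303]
orientation: [2.303, 2.135, -0.003]
force: [-0.5, 0.9, -1.3]
opening: 0.0273
gripper_force: 40.0
```

Call:
{"op": "send_rows", "data": {
  "plan": [
    [[1, -0.06, -0.16, 0, -0.06], [1, -0.12, -0.3, 0, -0.12], [1, -0.18, -0.45, 0, -0.18], [1, -0.24, -0.6, 0, -0.24], [1, -0.3, -0.72, 0, -0.3], [1, -0.335, -0.81, 0, -0.353], [1, -0.335, -0.81, 0, -0.353], [1, -0.335, -0.81, 0, -0.353]]
  ]
}}

```text
t: 25.27
tool_pos: [0.4455, -0.3511, 0.3028]
orientation: [-2.65, -1.686, -0.0]
force: [0.1, 0.5, -2.2]
opening: 0.0275
gripper_force: 40.0
```

```bash
cat > n2.py <<'E'
from nose import *
nose()
M=R.from_rotvec(s["orientation"]).as_matrix();N=s["tool_pos"]+M@[.0958,.0005,.1059]
w=(N-[.4875,-.2805,.115])@M;print("nose rel mouth in tool axes",w.round(4),"world",N.round(4))
E
python3 n2.py;python3 st.py
```

```text
[ 0.446  -0.3502  0.3029] [-0.76  0.02  1.48  0.    1.64 -0.32] yaw x 65.00049888269943
rms 0.00035217046951727826 tilt 39.170649045857054 side 0.45891423545053683 along max [0.0472 0.0473 0.0478 0.0479 0.0479 0.0479 0.0482 0.0482]
closest to TCP [ 0.0001  0.007  -0.0001]  tcp->nose if s= [0.0962 0.0008 0.107 ] dist 0.1439399858325936
orange 77 279.5584415584416 72 80
tip by pixel along 0.05343900253111094 [0.0998 0.0008 0.1114]
orange cloud tool [0.0961936  0.00073236 0.10326979]
nose rel mouth in tool axes [ 0.0152 -0.0077 -0.082 ] world [ 0.4869 -0.2635  0.197 ]
25.4667 [ 0.4465 -0.3494  0.3031] F [ 0.05 -0.38 -1.78] Fx tool [-0.33  0.21  1.78] nose [ 0.4879 -0.2617  0.1973] r 0.4884 phi -92.62 yaw 65.08
```

Call:
{"op": "send_rows", "data": {
  "plan": [
    [[1, 0.02, -0.048, 0, 0], [1, 0.02, -0.048, -0.1, 0], [1, 0.02, -0.048, -0.25, 0], [1, 0.02, -0.048, -0.32, 0], [1, 0.02, -0.048, -0.36, 0], [1, 0.02, -0.048, -0.42, 0], [1, 0.02, -0.048, -0.46, 0], [1, 0.02, -0.048, -0.5, 0], [1, 0.02, -0.048, -0.5, 0]]
  ]
}}

```text
t: 26.27
tool_pos: [0.4497, -0.3595, 0.2017]
orientation: [-2.649, -1.686, 0.001]
force: [-0.1, -0.5, -1.9]
opening: 0.027
gripper_force: 40.0
```

```bash
python3 st.py; python3 n2.py | tail -1; python3 - <<'E'
from h import *
im,d,K,E,c=shot("scene");im2=shot("wrist")[0]
cv2.imwrite("pics/s7.png",np.hstack([cv2.resize(im[120:290,60:230],(400,400),interpolation=cv2.INTER_CUBIC),cv2.resize(im2[0:280,140:420],(400,400))]))
E
```

```text
26.4167 [ 0.4503 -0.3603  0.2039] F [-0.21 -0.17 -1.35] Fx tool [-0.24 -0.12  1.35] nose [ 0.4919 -0.2727  0.098 ] r 0.4993 phi -92.1 yaw 64.95
nose rel mouth in tool axes [0.0076 0.0009 0.0168] world [ 0.4915 -0.274   0.0982]
```

View pics/s7.png

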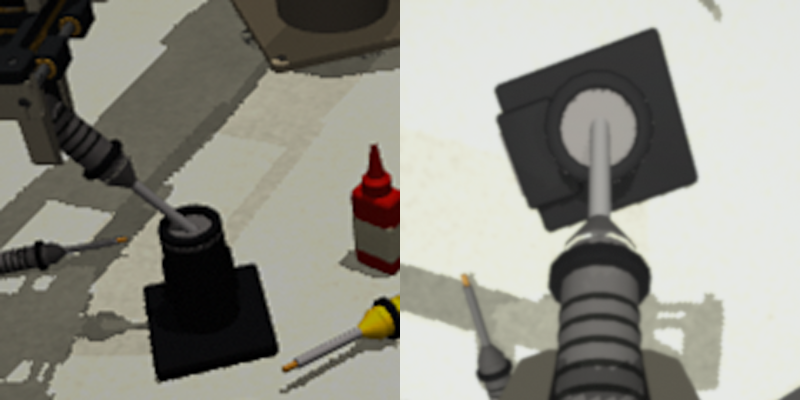

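Call:
{"op": "send_rows", "data": {
  "plan": [
    [[1, 0, 0, 0, 0], [1, 0.007, 0.015, -0.01, 0], [1, 0.015, 0.032, -0.01, 0], [1, 0.025, 0.055, 0.007, 0], [1, 0.036, 0.077, 0.025, 0], [1, 0.047, 0.1, 0.04, 0], [1, 0.057, 0.122, 0.055, 0], [1, 0.069, 0.147, 0.068, 0], [1, 0.08, 0.172, 0.08, 0], [1, 0.092, 0.197, 0.092, 0], [1, 0.103, 0.222, 0.102, 0], [1, 0.116, 0.249, 0.11, 0], [1, 0.129, 0.276, 0.117, 0], [1, 0.142, 0.304, 0.124, 0], [1, 0.154, 0.331, 0.13, 0], [1, 0.154, 0.331, 0.13, 0]]
  ],
  "force": 6
}}

```text
t: 27.95
tool_pos: [0.4813, -0.2928, 0.2293]
orientation: [-2.65, -1.688, -0.001]
force: [0.4, 0.5, -1.1]
opening: 0.0278
gripper_force: 6.0
```

```bash
cat > up.py <<'E'
from m import *
# handle/collar in tool frame: slices
T=R.from_rotvec(s["orientation"]).as_matrix(); L=(Q-s["tool_pos"])@T
W=(np.array([.4875,-.2805,.115])-s["tool_pos"])@T;print("mouth in tool",W.round(4),"F",(T.T@s["force"]).round(1))
for a in np.arange(.016,.15,.008):
    k=L[(L[:,2]>=a)&(L[:,2]<a+.008)&(abs(L[:,1])<.024)&(abs(L[:,0]-W[0]*a/W[2])<.03)]
    if len(k)>6: print(round(a,3),len(k),"xmax",np.percentile(k[:,0],98).round(4),"x",np.percentile(k[:,0],2).round(4),"y",np.percentile(k[:,1],[3,97]).round(4))
E
python3 up.py
```

```text
[ 0.4811 -0.2932  0.2292] [-0.64  0.04  1.6   0.    1.5  -0.2 ] yaw x 64.998836150409
mouth in tool [0.0142 0.0004 0.1142] F [0.  0.4 2.2]
0.016 446 xmax 0.0211 x 0.008 y [-0.0174  0.0169]
0.024 406 xmax 0.0266 x 0.0134 y [-0.0115  0.0122]
0.032 1109 xmax 0.0281 x 0.0037 y [-0.017   0.0177]
0.048 9 xmax 0.0257 x 0.0251 y [-0.0037  0.0046]
0.064 7 xmax 0.0204 x 0.0199 y [-0.0017  0.0025]
0.072 61 xmax 0.0217 x 0.0179 y [-0.0035  0.004 ]
0.08 60 xmax 0.0233 x 0.018 y [-0.0035  0.0043]
0.088 53 xmax 0.0246 x 0.0215 y [-0.0036  0.0043]
0.096 49 xmax 0.0258 x 0.0227 y [-0.0037  0.0044]
0.104 48 xmax 0.0277 x 0.0237 y [-0.0038  0.0045]
0.112 1409 xmax 0.0379 x 0.0031 y [-0.0219  0.0225]
0.12 683 xmax 0.0385 x 0.0048 y [-0.0155  0.017 ]
0.128 77 xmax 0.039 x 0.0255 y [-0.0184  0.0201]
0.136 72 xmax 0.0391 x 0.0256 y [-0.021   0.0208]
0.144 69 xmax 0.0392 x 0.0247 y [-0.0217  0.0216]
```

Call:
{"op": "send_rows", "data": {
  "plan": [
    [[1, 0.012, 0.026, 0.003, 0], [1, 0.024, 0.051, 0.006, 0], [1, 0.036, 0.077, 0.008, 0], [1, 0.047, 0.1, 0.01, 0], [1, 0.054, 0.1156, 0.01, 0], [1, 0.054, 0.1156, 0.01, 0], [1, 0.054, 0.1156, 0.01, 0]]
  ],
  "force": 6
}}

```text
t: 28.58
tool_pos: [0.4917, -0.2704, 0.231]
orientation: [-2.65, -1.687, -0.0]
force: [0.0, 0.3, -1.5]
opening: 0.0277
gripper_force: 6.0
```

```bash
python3 up.py
```

```text
[ 0.4916 -0.2706  0.231 ] [-0.59  0.03  1.61  0.    1.51 -0.16] yaw x 64.96315498061853
mouth in tool [-0.0107  0.0005  0.116 ] F [-0.  -0.5  1.2]
0.016 324 xmax 0.0149 x 0.0053 y [-0.0171  0.0181]
0.024 181 xmax 0.0148 x 0.0062 y [-0.0116  0.0122]
0.032 986 xmax 0.0192 x 0.0007 y [-0.0165  0.017 ]
0.04 57 xmax 0.0197 x 0.0078 y [-0.0154  0.0157]
0.088 24 xmax 0.0055 x 0.0037 y [-0.003   0.0036]
0.096 36 xmax 0.0054 x 0.0025 y [-0.0038  0.0044]
0.104 33 xmax 0.0055 x 0.0022 y [-0.0039  0.0045]
0.112 846 xmax 0.0131 x -0.0142 y [-0.0225  0.0231]
0.12 470 xmax 0.0139 x -0.0099 y [-0.0172  0.0184]
0.128 109 xmax 0.014 x -0.0003 y [-0.0208  0.0213]
0.136 113 xmax 0.0142 x -0.0007 y [-0.0213  0.0213]
0.144 102 xmax 0.0143 x -0.0005 y [-0.021   0.0221]
```

Call:
{"op": "send_rows", "data": {
  "plan": [
    [[1, -0.012, -0.026, 0, 0], [1, -0.0243, -0.0521, 0, 0], [1, -0.0243, -0.0521, -0.05, 0], [1, -0.0243, -0.0521, -0.12, 0], [1, -0.0243, -0.0521, -0.19, 0], [1, -0.0243, -0.0521, -0.26, 0], [1, -0.0243, -0.0521, -0.32, 0], [1, -0.0243, -0.0521, -0.34, 0], [1, -0.0243, -0.0521, -0.34, 0]]
  ],
  "force": 15
}}

```text
t: 29.38
tool_pos: [0.4857, -0.2807, 0.1611]
orientation: [-2.648, -1.685, 0.002]
force: [-0.2, 0.4, -1.3]
opening: 0.0276
gripper_force: 15.0
```

```bash
cat > seat.py <<'E'
from m import *
T=R.from_rotvec(s["orientation"]).as_matrix();print("F",s["force"].round(1))
S=Q[np.hypot(Q[:,0]-.4875,Q[:,1]+.2805)<.045]
def fit(P,r0):
    r=least_squares(lambda a:np.hypot(P[:,0]-a[0],P[:,1]-a[1])-r0,[.4875,-.28],loss='soft_l1',f_scale=.001); return r.x.round(4),len(P)
z=S[:,2];rr=np.hypot(S[:,0]-.4875,S[:,1]+.2805)
for a,b,r in((.06,.105,.025),(.104,.113,.025)): 
    k=S[(z>a)&(z<b)&(rr<.03)]; print("tube",a,fit(k,r) if len(k)>10 else '')
h=np.histogram(z[(rr>.012)&(rr<.024)],bins=np.arange(.105,.15,.002));print([(round(float(e),3),int(n)) for e,n in zip(h[1],h[0])])
E
python3 seat.py
```

```text
[ 0.4863 -0.281   0.1624] [-0.62  0.08  1.68  0.    1.38 -0.18] yaw x 64.93291420967768
F [ 0.8 -0.2 -1.3]
tube 0.06 (array([ 0.4877, -0.2806]), 1017)
tube 0.104 (array([ 0.487, -0.281]), 392)
[(0.105, 0), (0.107, 36), (0.109, 21), (0.111, 12), (0.113, 803), (0.115, 345), (0.117, 6), (0.119, 49), (0.121, 74), (0.123, 658), (0.125, 198), (0.127, 54), (0.129, 55), (0.131, 51), (0.133, 32), (0.135, 47), (0.137, 112), (0.139, 63), (0.141, 52), (0.143, 90), (0.145, 179), (0.147, 157)]
```

Call:
{"op": "send_rows", "data": {
  "plan": [
    [[1, 0, 0, -0.004, 0], [1, 0, 0, -0.008, 0], [1, 0, 0, -0.01, 0], [1, 0, 0, -0.01, 0]]
  ]
}}

```text
t: 29.77
tool_pos: [0.487, -0.2813, 0.1617]
orientation: [2.65, 1.686, 0.001]
force: [0.2, -0.2, -2.1]
opening: 0.0278
gripper_force: 15.0
```

```bash
python3 seat.py; python3 up.py|tail -n +2|head -5
```

```text
[ 0.487  -0.2813  0.1616] [-0.61  0.08  1.69 -0.    1.38 -0.18] yaw x 64.95061778648576
F [-0.6 -0.8 -1.2]
tube 0.06 (array([ 0.4877, -0.2806]), 1013)
tube 0.104 (array([ 0.4874, -0.2811]), 375)
[(0.105, 0), (0.107, 24), (0.109, 16), (0.111, 10), (0.113, 843), (0.115, 353), (0.117, 1), (0.119, 35), (0.121, 65), (0.123, 391), (0.125, 472), (0.127, 58), (0.129, 56), (0.131, 54), (0.133, 41), (0.135, 38), (0.137, 97), (0.139, 72), (0.141, 58), (0.143, 78), (0.145, 154), (0.147, 175)]
mouth in tool [0.001  0.0002 0.0465] F [-0.4 -0.2  1.7]
0.016 311 xmax 0.0147 x 0.0051 y [-0.0182  0.0181]
0.024 187 xmax 0.0145 x 0.0062 y [-0.0117  0.0123]
0.032 984 xmax 0.019 x 0.0002 y [-0.0164  0.0171]
0.04 1290 xmax 0.0244 x -0.0015 y [-0.0222  0.0227]
```

Call:
{"op": "send_rows", "data": {
  "plan": [
    [[1, 0, 0, -0.004, 0], [1, 0, 0, -0.008, 0], [1, 0, 0, -0.011, 0], [1, 0, 0, -0.011, 0], [1, 0, 0, -0.011, 0]]
  ]
}}

```text
t: 30.28
tool_pos: [0.4868, -0.2812, 0.1592]
orientation: [2.65, 1.687, 0.0]
force: [-0.5, 0.7, 1.9]
opening: 0.0276
gripper_force: 15.0
```

Call:
{"op": "send_rows", "data": {
  "plan": [
    [[1, 0, 0, -0.004, 0], [1, 0, 0, -0.004, 0], [1, 0, 0, -0.004, 0]]
  ]
}}

```text
t: 30.53
tool_pos: [0.487, -0.2814, 0.1591]
orientation: [2.65, 1.686, 0.001]
force: [-1.5, 1.0, 6.2]
opening: 0.0275
gripper_force: 15.0
```

Collar contact found (+6 N). Relaxing the grip, then opening.

Call:
{"op": "send_rows", "data": {
  "plan": [
    [[1, 0, 0, 0, 0], [1, 0, 0, 0, 0], [0.2, 0, 0, 0, 0], [-0.2, 0, 0, 0, 0], [-1, 0, 0, 0, 0], [-1, 0, 0, 0, 0], [-1, 0, 0, 0, 0], [-1, 0, 0, 0, 0], [-1, 0, 0, 0, 0], [-1, 0, 0, 0, 0]]
  ],
  "force": 3
}}

```text
t: 31.37
tool_pos: [0.4867, -0.2811, 0.158]
orientation: [-2.65, -1.687, 0.0]
force: [0.3, -0.4, 0.2]
opening: 0.0769
gripper_force: 0.0
```

```bash
python3 seat.py; python3 up.py|tail -n +2|head -5
```

```text
[ 0.4867 -0.2812  0.1581] [-0.62  0.08  1.69 -0.    1.37 -0.18] yaw x 64.9467807596163
F [-0.6  0.7  0.1]
tube 0.06 (array([ 0.4877, -0.2806]), 1056)
tube 0.104 (array([ 0.4882, -0.2816]), 457)
[(0.105, 0), (0.107, 54), (0.109, 32), (0.111, 20), (0.113, 966), (0.115, 379), (0.117, 45), (0.119, 79), (0.121, 619), (0.123, 303), (0.125, 46), (0.127, 34), (0.129, 44), (0.131, 30), (0.133, 37), (0.135, 93), (0.137, 45), (0.139, 41), (0.141, 37), (0.143, 96), (0.145, 62), (0.147, 34)]
mouth in tool [0.0009 0.0004 0.0431] F [ 0.4 -0.9  0.2]
0.016 265 xmax 0.015 x 0.0043 y [-0.009   0.0158]
0.024 188 xmax 0.0148 x 0.0061 y [-0.0087  0.0144]
0.032 1104 xmax 0.0192 x -0.0055 y [-0.0137  0.021 ]
0.04 1636 xmax 0.0249 x -0.0154 y [-0.0224  0.0229]
```

Call:
{"op": "send_rows", "data": {
  "plan": [
    [[-1, 0, 0, 0, 0], [-1, 0, 0, 0, 0], [-1, 0, 0, 0.1, 0], [-1, 0, 0, 0.3, 0], [-1, 0, 0, 0.5, 0], [-1, 0, 0, 0.7, 0], [-1, 0, 0, 0.7, 0], [-1, 0, 0, 0.7, 0]]
  ]
}}

```text
t: 32.13
tool_pos: [0.4881, -0.2821, 0.302]
orientation: [2.645, 1.683, 0.004]
force: [-0.3, -0.1, -0.7]
opening: 0.093
gripper_force: 0.0
```

```bash
cat > fin.py <<'E'
from m import *
def fit(P,r0):
    r=least_squares(lambda a:np.hypot(P[:,0]-a[0],P[:,1]-a[1])-r0,[.4875,-.28],loss='soft_l1',f_scale=.001); return r.x.round(4),len(P)
for n in("wrist","scene","top"):
    if n!="wrist": im,d,K,E,c=shot(n);Q=cloud(d,K,E).reshape(-1,3)
    S=Q[np.hypot(Q[:,0]-.4875,Q[:,1]+.2805)<.03];z=S[:,2]
    for a,b,r in((.05,.1,.025),(.118,.1215,.019),(.13,.15,.014),(.15,.172,.014)):
        k=S[(z>a)&(z<b)&(np.hypot(S[:,0]-.4875,S[:,1]+.2805)<.03)]
        print(n,a,fit(k,r) if len(k)>15 else len(k))
    t=z[(z<.2)];print(" top z",np.percentile(t,99).round(4))
    if n=="scene": cv2.imwrite("pics/fin.png",im)
E
python3 fin.py
```

```text
[ 0.4871 -0.2815  0.2991] [-0.62  0.01  1.5  -0.    1.63 -0.18] yaw x 64.94678731930968
wrist 0.05 (array([ 0.4879, -0.2805]), 297)
wrist 0.118 (array([ 0.4896, -0.2827]), 52)
wrist 0.13 (array([ 0.4911, -0.2827]), 113)
wrist 0.15 (array([ 0.4918, -0.283 ]), 191)
 top z 0.1836
scene 0.05 (array([ 0.4873, -0.2797]), 554)
scene 0.118 (array([ 0.4886, -0.2814]), 28)
scene 0.13 (array([ 0.49  , -0.2813]), 133)
scene 0.15 (array([ 0.4906, -0.2814]), 157)
 top z 0.1845
top 0.05 (array([ 0.4874, -0.2801]), 138)
top 0.118 (array([ 0.4896, -0.2834]), 37)
top 0.13 (array([ 0.491 , -0.2824]), 37)
top 0.15 (array([ 0.4916, -0.2827]), 52)
 top z 0.1835
```

View pics/fin.png

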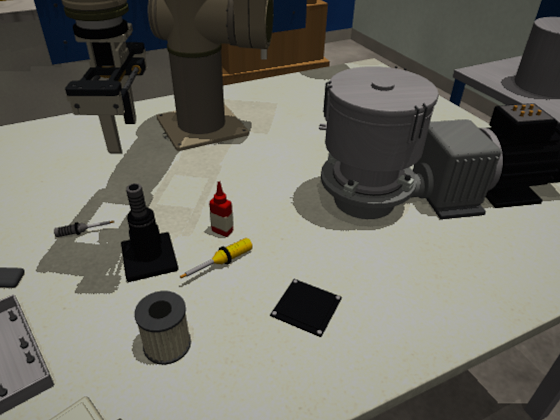

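```bash
python3 - <<'E'
from h import *
for f in("scene1","top1"):
    D=np.load(f+".npz");Q=cloud(D["d"],D["K"],D["E"]).reshape(-1,3)
    n=f[:-1];im,d,K,E,c=shot(n);Q2=cloud(d,K,E).reshape(-1,3)
    for P in(Q,Q2):
        S=P[(np.hypot(P[:,0]-.488,P[:,1]+.2795)<.03)&(P[:,2]<.2)]
        t=S[S[:,2]>.177];cl=S[(S[:,2]>.117)&(S[:,2]<.127)&(np.hypot(S[:,0]-.488,S[:,1]+.28)>.0145)]
        print(f,"99%",np.percentile(S[:,2],99).round(4),"mean top",t.mean(0).round(4),len(t),"collar top",np.percentile(cl[:,2],[50,90]).round(4),len(cl))
    a=cv2.absdiff(D["im"],im).max(2)
s=telemetry.read_state();print(s["t"])
E
```

```text
scene1 99% 0.1847 mean top [ 0.4905 -0.2763  0.1825] 142 collar top [0.1223 0.1251] 112
scene1 99% 0.1847 mean top [ 0.4956 -0.2821  0.1825] 148 collar top [0.1226 0.1255] 138
top1 99% 0.1837 mean top [ 0.4866 -0.2753  0.1809] 145 collar top [0.1219 0.1237] 74
top1 99% 0.1829 mean top [ 0.492  -0.282   0.1808] 144 collar top [0.1207 0.123 ] 60
32.3833
```

The probe stands at the same height as at the start, with its collar on the mouth and nothing touching the robot. Handing in.

```bash
python3 -c "
from plant import order;print(order.close_job())"
```

```text
the job is handed in; nothing more can be done
None
```

The joint was swept from claw to claw, measured within about 4 mm of the line at about 20 mm/s with a touch near 1 N. The probe is back home in its stand with a lean of about 2°, much as it started, and the job was handed in at 32 s; the two loose look-alike probes fell over on their own near the start, and the robot touched nothing else.

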